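# Change over the workpiece in a crank vise

### The job

Lift the short finished piece of aluminium profile out of the vise and put it in the open grey bin, then stand the longer piece (the one on its narrow edge on the bench) on the vise bed between the jaws, about centred along them so that both ends stick out alike, and let it stand there before you turn the crank. Turn the crank clockwise, as seen from the crank end, until the moving jaw grips the piece firmly, then let go of the crank and leave it clamped. Do not knock over or push the other things on the bench.

Things in the scene. Friction and masses are not known exactly. Their poses are not given: they have to be found in the camera images.
- vise: Grey machine vise fixed to the bench, base 230 x 130 mm. Origin on the bench under its middle; x runs along the screw away from the crank (crank end is -x), y along the jaws, z up. Flat bed top at z = 85 mm, y -45 to +45. Front plate at x = -98 to -112 mm, top at z = 97 mm. The screw is self-locking: the crank stays where it is left.
- fixed_face (a point): Middle of the lower edge of the fixed jaw's upright gripping face, at vise (50, 0, 85) mm. The fixed jaw is 100 mm wide (vise y -50 to +50), 44 mm thick (back at x = +94 mm), its top at vise z = 111 mm.
- axis (a point): Point on the crank's turning axis (parallel to the vise's x), at vise (-185, 0, 78) mm: the middle of the circle that the handle's centre follows, 40 mm in radius.
- jaw: Moving jaw, 38 mm thick, 100 mm wide, top 26 mm above the bed (a lug behind its face reaches 38 mm). Origin on its gripping face at bed height, middle of its width; axes as the vise's. It moves only along vise x: face at vise x = -30 mm + 20 mm per turn of the crank (3.183 mm per rad), so the opening between the jaws is 80 mm less that travel.
- crank (a joint): Crank angle, rad, about vise +x; grows as it closes the jaw. At 0 and whole turns the handle is straight above the axis; at angle a it is at vise y = -40 sin a, z = 78 + 40 cos a mm. Stops at -0.6 and 15. A 40 mm piece is touched by both jaws at about 12.57; the crank then stiffens within about 0.2 rad. Turning freely takes 6 to 9 N at the handle, clamping firmly some 10 to 20 N more.
- handle (a point): Centre of the crank's black handle: a round sleeve 18 mm in diameter, 64 mm long, parallel to vise x, from vise x = -153 to -217 mm, 40 mm off the crank axis. It spins freely on its pin, so the hand need not turn. The crank arm, 10 mm thick, is at vise x = -139 to -149 mm; the hub (28 mm diameter) reaches x = -151 mm.
- offcut: Short finished piece: slotted aluminium profile 60 mm long (x), 40 mm wide (y), 80 mm tall (z), about 0.2 kg, standing loose on the vise bed between the jaws, its 40 mm width along the vise's x. Origin at the centre of its underside.
- blank: Longer piece to be clamped: slotted aluminium profile 120 mm long (x), 40 mm wide (y), 80 mm tall (z), about 0.4 kg, standing on the bench on its narrow edge. Origin at the centre of its underside. It goes in the vise upright as it stands, its 40 mm width between the jaws.
- bin: Open grey plastic bin for finished pieces, fixed, outside 160 (x) x 140 (y) x 35 mm high, walls and floor about 4 to 5 mm. Origin at the centre of its underside. It stands on one side of the vise and the longer piece on the other; which is which varies.
- long_profile: Bystander: length of slotted aluminium profile lying on the bench, 180 (x) x 40 x 40 mm. Origin at the centre of its underside.
- canister: Bystander: upright white bottle, 60 mm diameter, 160 mm tall. Origin at the centre of its underside.
- carton: Bystander: closed cardboard carton 80 (x) x 70 (y) x 75 mm tall. Origin at the centre of its underside.
- gateway: Bystander: flat white plastic device 70 (x) x 110 (y) x 28 mm. Origin at the centre of its underside.

How it is judged:
By the outcome, as a careful person would: the job done as asked, in the order asked, and still so for the second after the job is handed in, with the robot touching nothing.
It also fails if it takes over 72 s, if anything falls off the work surface, if the arm or the gripper's body presses on something with over 40 N, if the wrist force passes 120 N, or if a joint passes its speed limit or range.

### The arm

A 6-joint arm with a two-finger parallel gripper is mounted at the origin on the work surface. World frame = base frame: x ahead of the robot, y to its left, z up, the work surface at z = 0. Lengths are in m, angles in rad, forces in N, time in s.
With the tool pointing down it reaches from about 0.375 to 0.9 m from the base axis. Payload 3.1 kg.
Tool frame: the origin (TCP) lies midway between the tips of the shut fingers; the grasp point (between the pads) lies 19 mm behind it (manip.hold_point_z is the distance from the TCP to the grasp point, in m); z points along the fingers, y is the direction in which the jaws open and shut (so a half turn about z gives the same grasp; the last joint's range is limited). The gripper opens to 85 mm and grips with 20 to 120 N. Pads are 22 mm wide; open, the fingers measure 114 mm over their backs; the gripper's body (76 mm by 85 mm) begins 54 mm behind the grasp point. The pads swing forward as they close: fully open they stand 13 mm farther back than shut.
Start: joints at [-1.504, 0.527, 1.433, -0, 1.181, -0.178], TCP at [0.152, -0.606, 0.231] pointing down, gripper open.
Joint ranges: [-3.08, 3.08], [-0.75, 2.2], [0.22, 2.44], [-1.43, 4.57], [0, 2.65], [-2.85, 2.85]. Speed limits (rad/s): [2.79, 2.79, 3.14, 3.14, 3.14, 3.14].

### API

Orientations are given as a unit quaternion [x, y, z, w].
In Python, from station import manip gives the robot as it stands.
- The arm moves only by the tool drive_tool, never from a script. Its argument "motion" is one flat list of numbers, 7 for each row, row after row: the shift along the tool's x, y, z in mm, then the turn, a rotation vector about the tool's x, y, z in degrees, then the finger opening in mm, from 0 to 85.4. A call has 1 to 8 rows; each row is the pose to reach, as a shift and turn from the pose measured when the call began, along the tool's axes at that moment; what a row does not reach only later rows make up. A row lasts 1/8 s, in which the tool goes at most 62.5 mm and 10.7 degrees, less where a joint would pass 70% of its speed; a pose out of reach is approached as far as the arm can. A call with a gripper value outside its range is refused whole. The fingers move at their own pace and stop on an object; "force" is the grip in N (left out, the last holds). Time passes only in rows, so rows that repeat a pose let the fingers close. It gives the time, the measured TCP pose, the force and the opening at its end, in the units of the state.
- manip.sense(): the state, without advancing time (a new reading comes with each control period).
- manip.snapshot(name): name is "scene" or "top" or "wrist"; returns a dict with "color" (384x512x3 uint8, red, green, blue), "fx", "fy", "cx", "cy" (pixels), "k1" (the pictures are not rectified: a ray, as slopes to the right and down, at radius r is drawn at 1 + k1 r^2 times it, then the intrinsics apply), "view" (4x4, takes a point from world to camera coordinates). Camera axes: x right, y up, looking along -z (the intrinsics and any distortion apply to the point x, -y, -z); pixel columns grow to the right and rows downward; lengths in m; the calibration is good to about 2 mm. A picture is of the moment at which its call begins. There is no depth.
- manip.sign_off(): hands the job in, once; it reports no verdict.
The state is a dict: "t": time; "q": joint angles; "qd": joint speeds; "tau": joint torques, N m; "tcp_pos": TCP position; "tool_rot": TCP orientation; "force": force on the tool from outside, world axes, zero at the start; "ft_torque": the same for the moment, N m; "finger_gap": opening from 0.0 (shut) to 1.0 (fully open).
Only numpy, scipy, OpenCV 4.12 (cv2) and the standard library are available. Lean on these libraries where they do the work, as an engineer would, in place of code of your own. Each camera call takes 0.05 s, during which the arm holds its last target.

## Working session

There is one attempt and no reset: what is moved stays moved. The work goes in short steps, Python scripts to look and compute and a tool call to move; the robot and the scene stay as the last step left them, time stands still between calls to the robot, and variables do not carry over. Pictures are saved under pics/ and viewed, and the job is handed in when it is done.

Besides the shell and the picture viewer there is one more tool, called after "Emit:" by a JSON object that holds its "fn" and its "kwargs", one argument or row to a line. drive_tool: Moves the arm, as the interface text tells. Its arguments: {"type":"object","properties":{"motion":{"type":"array","items":{"type":"number"}},"force":{"type":"number"}},"required":["motion"]}

```bash
ls; mkdir -p pics; python3 - <<'E'
from station import manip
import cv2,numpy as np
print(manip.sense())
for n in ["scene","top","wrist"]:
    s=manip.snapshot(n)
    cv2.imwrite(f"pics/{n}0.png",s["color"][:,:,::-1])
    print(n,s["fx"],s["fy"],s["cx"],s["cy"],s["k1"]);print(np.round(s["view"],3).tolist())
print(manip.hold_point_z)
E
```

```text
pics
{'t': 0.0, 'q': array([-1.50455271e+00,  5.28480688e-01,  1.43390909e+00,  1.95273110e-06,
        1.18140943e+00, -1.78498963e-01]), 'qd': array([ 1.27257620e-03, -2.19039870e-04, -1.38147797e-03, -6.66628612e-05,
       -3.50605661e-04,  5.72530847e-04]), 'tau': array([ 1.78801711e-04, -4.42349267e+01, -1.78025043e+01, -2.47094986e-04,
        8.33762751e-03,  7.95862896e-07]), 'tcp_pos': array([ 0.15142272, -0.60563419,  0.23032255]), 'tool_rot': array([ 9.92521414e-01,  1.22065662e-01,  6.27933287e-05, -1.10148934e-03]), 'force': array([ 0.12588187, -0.83900509,  0.69794717]), 'ft_torque': array([-0.01593684, -0.00613031, -0.04163184]), 'finger_gap': 0.9965579971582714}
scene 368.92898015352165 368.92898015352165 258.60837469871535 191.17961420045668 -0.09120128932642224
[[-0.847, 0.532, 0.002, 0.518], [-0.355, -0.569, 0.742, 0.126], [0.395, 0.627, 0.671, -1.265], [0.0, 0.0, 0.0, 1.0]]
top 492.0657016047586 492.0657016047586 260.98457152408855 194.3934747696517 -0.12763598930339523
[[0.018, -1.0, 0.012, -0.027], [0.988, 0.02, 0.152, -0.585], [-0.152, 0.009, 0.988, -1.576], [0.0, 0.0, 0.0, 1.0]]
wrist 299.78966029929535 299.78966029929535 253.83662747240018 192.20535853130056 0.023496299406441906
[[0.243, -0.97, -0.003, -0.623], [0.917, 0.23, -0.326, 0.043], [0.317, 0.076, 0.945, -0.383], [0.0, 0.0, 0.0, 1.0]]
0.0187
```

View pics/scene0.png

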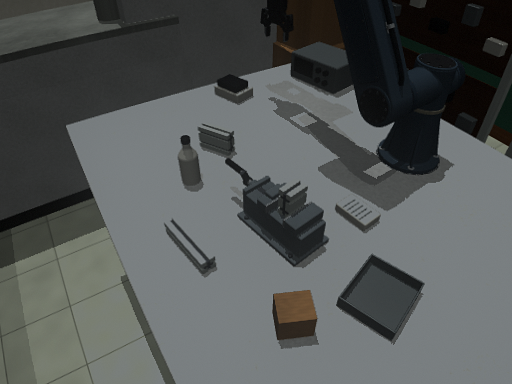

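View pics/top0.png

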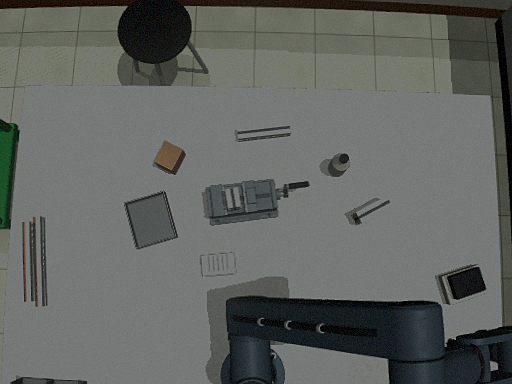

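View pics/wrist0.png

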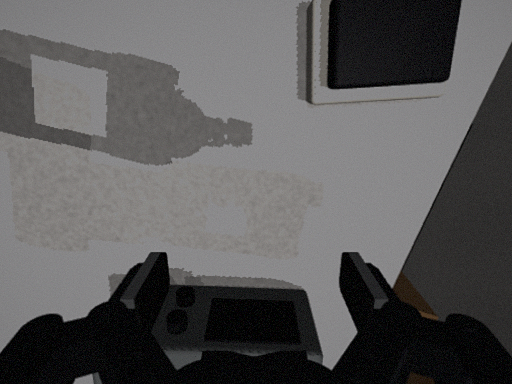

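The top view shows the vise at about (240,200) with its crank to the right at (297,186). The blank is at (368,210), the bin at (150,220), the canister at (338,165), the long profile at (263,133), the carton at (169,157) and the gateway at (218,264). Next I'll enlarge the crops.

```bash
cat > h.py <<'E'
import numpy as np,cv2
from station import manip
from scipy.spatial.transform import Rotation as R
def ray(s,u,v):
    k=s["k1"]; x=(u-s["cx"])/s["fx"]; y=(v-s["cy"])/s["fy"]
    p=cv2.undistortPoints(np.array([[[float(u),float(v)]]]),np.array([[s["fx"],0,s["cx"]],[0,s["fy"],s["cy"]],[0,0,1]]),np.array([k,0,0,0,0.]))[0,0]
    V=np.array(s["view"]); Rm=V[:3,:3]; c=-Rm.T@V[:3,3]
    d=Rm.T@np.array([p[0],-p[1],-1]); return c,d
def onz(s,u,v,z):
    c,d=ray(s,u,v); return c+d*(z-c[2])/d[2]
def proj(s,P):
    P=np.atleast_2d(P); V=np.array(s["view"]); q=P@V[:3,:3].T+V[:3,3]
    x=q[:,0]/-q[:,2]; y=-q[:,1]/-q[:,2]; f=1+s["k1"]*(x*x+y*y)
    return np.c_[s["fx"]*x*f+s["cx"],s["fy"]*y*f+s["cy"]]
def tri(pairs):
    A=np.zeros((3,3));b=np.zeros(3)
    for s,u,v in pairs:
        c,d=ray(s,u,v); d=d/np.linalg.norm(d); M=np.eye(3)-np.outer(d,d); A+=M;b+=M@c
    return np.linalg.solve(A,b)
def shift(target,st=None):
    "mm shift in tool axes to world point"
    st=st or manip.sense(); Rm=R.from_quat(st["tool_rot"]).as_matrix()
    return np.round(1000*Rm.T@(np.array(target)-st["tcp_pos"]),1)
def crop(s,u0,v0,w,h,k,name):
    im=s["color"][v0:v0+h,u0:u0+w,::-1]
    im=cv2.resize(im,None,fx=k,fy=k,interpolation=cv2.INTER_CUBIC)
    im=cv2.convertScaleAbs(im,alpha=1.6,beta=10); cv2.imwrite(name,im)
E
python3 - <<'E'
from h import *
import pickle
d={n:manip.snapshot(n) for n in("scene","top")}
pickle.dump(d,open("s0.pkl","wb"))
crop(d["top"],190,160,130,80,6,"pics/t1.png")
crop(d["top"],330,180,70,60,8,"pics/t2.png")
crop(d["top"],110,180,80,80,7,"pics/t3.png")
crop(d["scene"],190,120,150,140,5,"pics/s1.png")
E
```

```text
(no output)
```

View pics/t1.png

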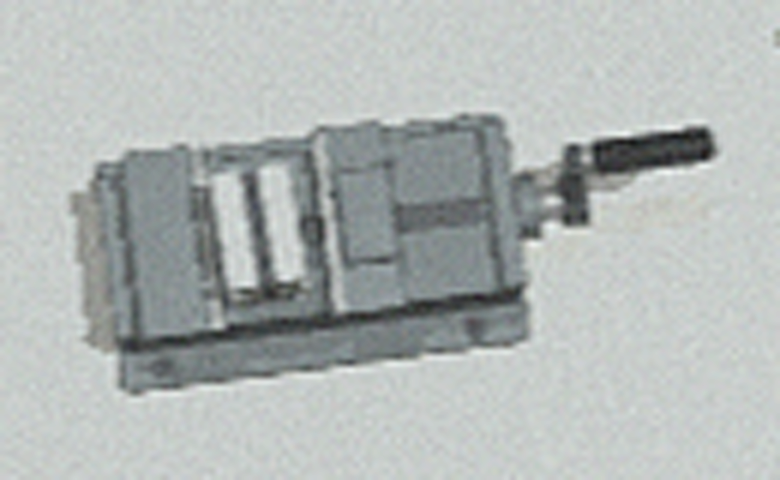

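View pics/t2.png

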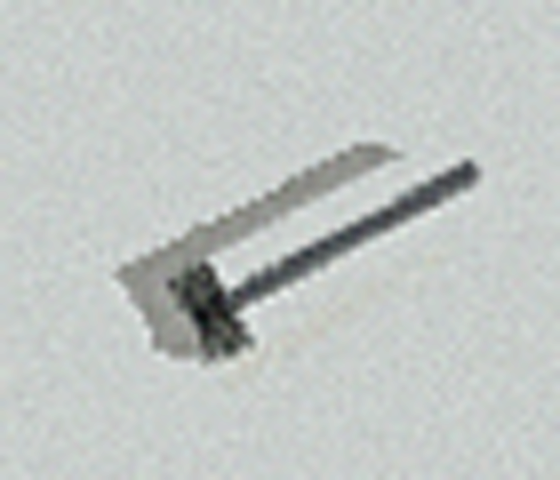

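View pics/t3.png

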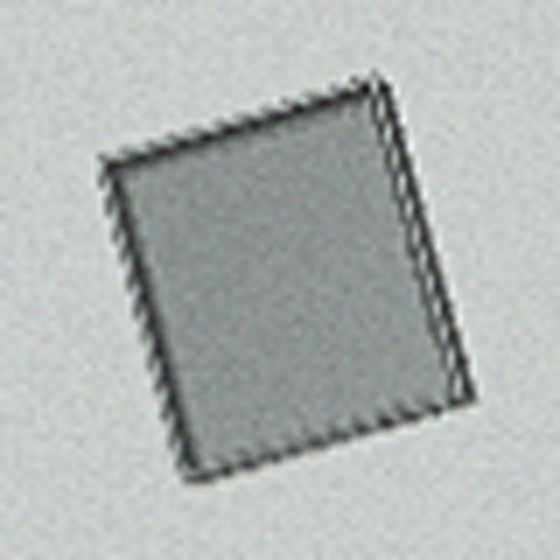

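View pics/s1.png

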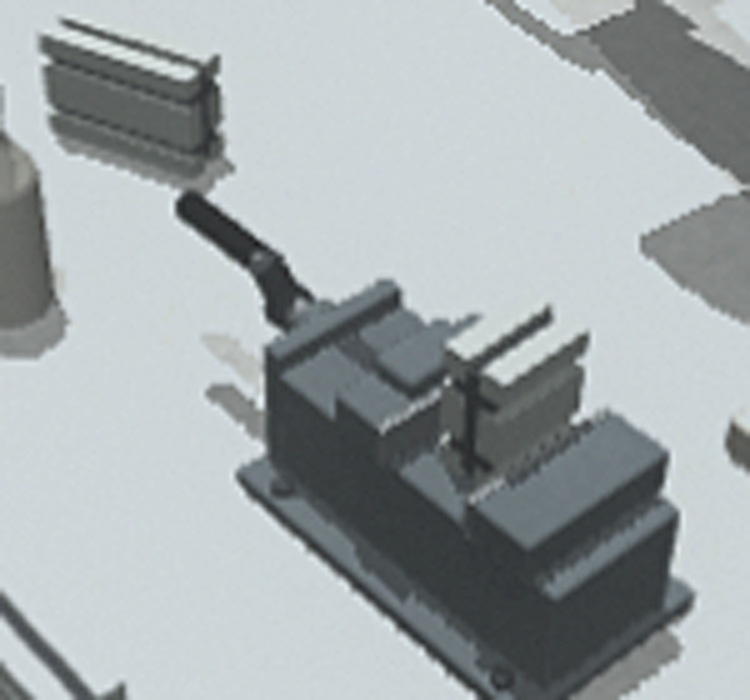

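```bash
python3 - <<'E'
from h import *
import pickle
d=pickle.load(open("s0.pkl","rb"));T,S=d["top"],d["scene"]
t1=lambda x,y:(190+(x+.5)/6-.5,160+(y+.5)/6-.5)
s1=lambda x,y:(190+(x+.5)/5-.5,120+(y+.5)/5-.5)
t2=lambda x,y:(330+(x+.5)/8-.5,180+(y+.5)/8-.5)
t3=lambda x,y:(110+(x+.5)/7-.5,180+(y+.5)/7-.5)
def fit(m,w):
    m=np.array(m);w=np.array(w);mc=m.mean(0);wc=w.mean(0);a=m-mc;b=w-wc
    th=np.arctan2((a[:,0]*b[:,1]-a[:,1]*b[:,0]).sum(),(a*b).sum()); c,s=np.cos(th),np.sin(th);Rm=np.array([[c,-s],[s,c]])
    o=wc-Rm@mc; return o,th,(b-a@Rm.T)*1000
# vise
P=[];M=[]
for (x,y),z,m in [((190,148),.111,(50,-50)),((206,330),.111,(50,50)),((128,152),.111,(94,-50)),((137,340),.111,(94,50))]:
    P.append(onz(T,*t1(x,y),z)[:2]);M.append(np.array(m)/1000)
print("jawtop top",np.round(P,4).tolist())
for sg in (1,-1):
    print(sg,fit(np.array(M)*[1,sg],P))
Q=[onz(S,*s1(x,y),.111)[:2] for x,y in [(605,412),(470,502),(667,452),(530,548)]]
print("scene",np.round(Q,4).tolist())
a=tri([(T,*t1(712,143)),(S,*s1(187,202))]);b=tri([(T,*t1(595,155)),(S,*s1(260,252))]);print("handle",a,b)
# offcut top z .165
for q in [(210,168),(292,163),(306,280),(230,290)]: print("off",onz(T,*t1(*q),.165))
for q in [(445,350),(550,312),(587,337),(500,390)]: print("offS",onz(S,*s1(*q),.165))
# blank top z .08
for q in [(470,160),(480,178),(228,290),(240,310),(172,280),(205,262),(250,345),(213,358)]: print("bl",onz(T,*t2(*q),.08))
for q in [(42,40),(62,20),(217,60),(190,80)]: print("blS",onz(S,*s1(*q),.08))
for q in [(104,160),(380,82),(472,400),(192,480)]: print("bin",onz(T,*t3(*q),.035))
E
```

```text
jawtop top [[0.6054, 0.1114], [0.509, 0.1001], [0.6026, 0.1441], [0.503, 0.1361]]
1 (array([0.56232657, 0.05127378]), np.float64(1.6728705025252149), array([[-1.56894641,  5.2684625 ],
       [ 1.47687098,  4.17141599],
       [ 0.12561931, -5.80123801],
       [-0.03354389, -3.63864047]]))
-1 (array([0.54831232, 0.19458869]), np.float64(-1.4779174804367972), array([[  2.66844065, -38.06462107],
       [  5.80374871, -40.0768322 ],
       [ -4.20125842,  38.44701018],
       [ -4.27093095,  39.6944431 ]]))
scene [[0.5155, 0.0927], [0.609, 0.1076], [0.5072, 0.1316], [0.6022, 0.1468]]
handle [ 0.61357833 -0.16465052  0.11644084] [ 0.60398322 -0.10167481  0.11930979]
off [0.58590035 0.09693557 0.165     ]
off [0.58931042 0.05526649 0.165     ]
off [0.52943222 0.04668109 0.165     ]
off [0.52356723 0.08499217 0.165     ]
offS [0.59338087 0.05994221 0.165     ]
offS [0.53392981 0.06418047 0.165     ]
offS [0.52985748 0.08850515 0.165     ]
offS [0.58739403 0.09666006 0.165     ]
bl [ 0.57141332 -0.43021553  0.08      ]
bl [ 0.56409133 -0.43421479  0.08      ]
bl [ 0.51652385 -0.32975278  0.08      ]
bl [ 0.50850011 -0.3345703   0.08      ]
bl [ 0.52018375 -0.30695127  0.08      ]
bl [ 0.52772575 -0.32047306  0.08      ]
bl [ 0.49440436 -0.33850841  0.08      ]
bl [ 0.48890997 -0.32338498  0.08      ]
blS [ 0.59033842 -0.42004446  0.08      ]
blS [ 0.56786333 -0.43588957  0.08      ]
blS [ 0.50213373 -0.33514068  0.08      ]
blS [ 0.52875132 -0.32365661  0.08      ]
bin [0.55099203 0.43822313 0.035     ]
bin [0.59112893 0.3074814  0.035     ]
bin [0.44118778 0.25710999 0.035     ]
bin [0.40055026 0.38783173 0.035     ]
```

Emit:
{"fn": "drive_tool", "kwargs": {
  "motion": [30,-29,-30,0,0,1,85,72,-69,-60,0,0,2,85,115,-110,-80,0,0,3,85,158,-152,-90,0,0,4,85,201,-193,-90,0,0,5,85,244,-235,-90,0,0,5.5,85,287,-276,-90,0,0,5.5,85,330,-317,-90,0,0,5.5,85]
}}

```text
t: 1.25
tcp_pos: [0.3956, -0.2169, 0.3214]
tool_rot: [0.997, 0.074, 0.0, -0.0]
force: [0.6, -0.3, -0.7]
finger_gap: 0.993
```

```bash
python3 - <<'E'
from h import *
s=manip.sense();print(s["t"],s["tcp_pos"],R.from_quat(s["tool_rot"]).as_matrix().round(4),s["q"]); print(shift([.55,.03,.32]))
E
```

```text
1.25 [ 0.39559112 -0.2168945   0.32144852] [[ 9.890e-01  1.479e-01  7.000e-04]
 [ 1.479e-01 -9.890e-01  5.000e-04]
 [ 7.000e-04 -4.000e-04 -1.000e+00]] [-7.50673504e-01  1.77070690e-01  1.72368510e+00  8.74449186e-04
  1.24069150e+00  6.71433089e-01]
[ 189.2 -221.3    1.7]
```

Emit:
{"fn": "drive_tool", "kwargs": {
  "motion": [38,-44,0,0,0,0,85,76,-88,0,0,0,0,85,114,-133,0,0,0,0,85,152,-177,0,0,0,0,85,180,-210,0,0,0,0,85,189,-221,0,0,0,0,85,189,-221,0,0,0,0,85]
}}

```text
t: 2.12
tcp_pos: [0.5496, 0.0298, 0.3214]
tool_rot: [0.997, 0.075, -0.0, 0.0]
force: [0.1, 0.2, -0.0]
finger_gap: 0.996
```

```bash
python3 - <<'E'
from h import *
import pickle
w=manip.snapshot("wrist");pickle.dump((w,manip.sense()),open("w1.pkl","wb"))
crop(w,0,0,512,384,1.56,"pics/w1.png")
s=manip.sense();print(s["t"],s["tcp_pos"],s["qd"].round(3))
E
```

```text
2.175 [0.54924739 0.02905572 0.32143038] [-0.022 -0.007  0.01   0.    -0.     0.   ]
```

View pics/w1.png

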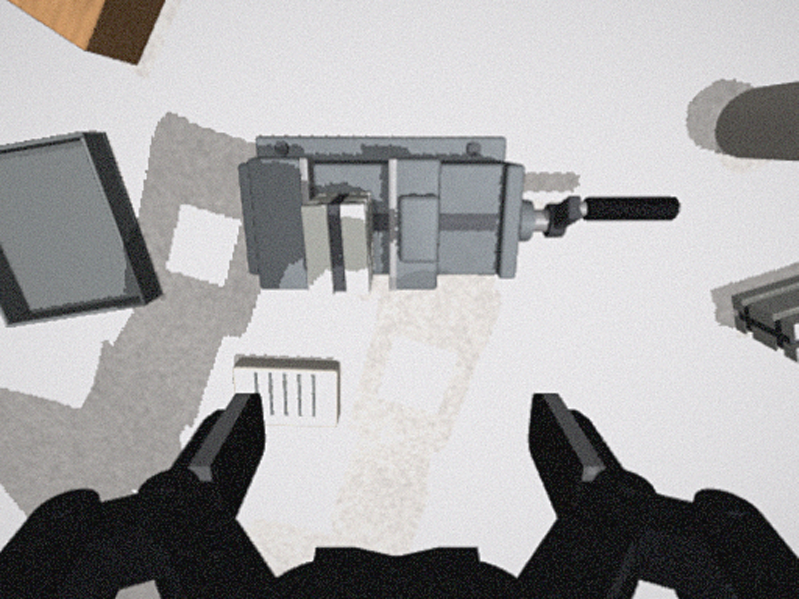

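The wrist view shows the vise level in the image. The fixed jaw is at about (275,220), the offcut at (340,245) between the jaws, the handle at (585–680,208), and the bin at left. I'll zoom in.

```bash
python3 - <<'E'
from h import *
import pickle
w,_=pickle.load(open("w1.pkl","rb"))
crop(w,145,80,130,115,6,"pics/w1a.png")
crop(w,310,100,130,60,6,"pics/w1b.png")
E
```

```text
(no output)
```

View pics/w1a.png

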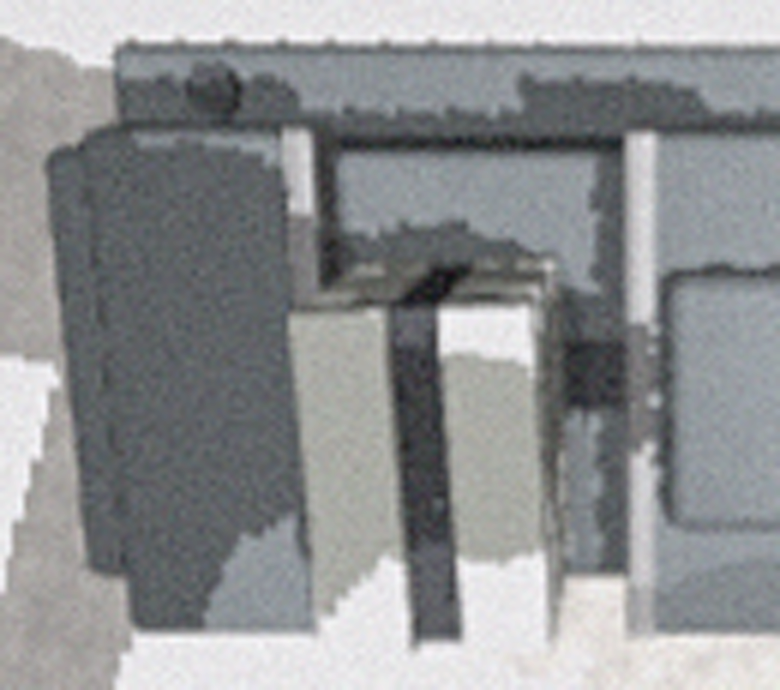

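View pics/w1b.png

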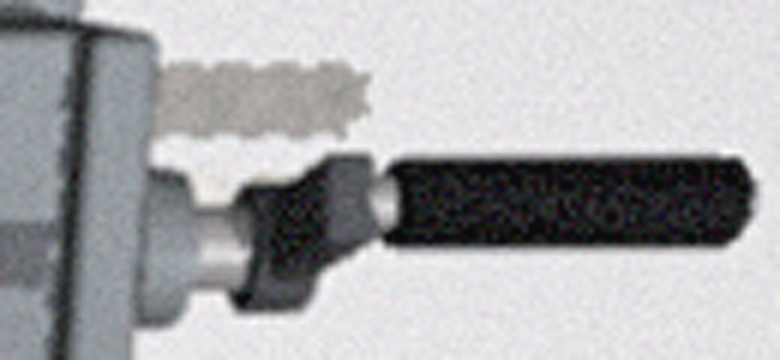

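```bash
python3 - <<'E'
from h import *
import pickle
w,_=pickle.load(open("w1.pkl","rb"))
d=pickle.load(open("s0.pkl","rb"));T=d["top"]
wa=lambda x,y:(145+(x+.5)/6-.5,80+(y+.5)/6-.5)
wb=lambda x,y:(310+(x+.5)/6-.5,100+(y+.5)/6-.5)
t1=lambda x,y:(190+(x+.5)/6-.5,160+(y+.5)/6-.5)
pts=[((130,630),.111,(94,50)),((317,130),.111,(50,-50)),((625,131),.111,(-30,-50)),((630,633),.111,(-30,50)),
]
P=np.array([onz(w,*wa(*p),z)[:2] for p,z,m in pts]);M=np.array([m for *_,m in pts])/1000
# handle ends z .118
hp=[((757,200),.118,(-217,0)),((390,202),.118,(-153,0))]
P=np.r_[P,[onz(w,*wb(*p),z)[:2] for p,z,m in hp]];M=np.r_[M,np.array([m for *_,m in hp])/1000]
print(P.round(4).tolist())
mc=M.mean(0);pc=P.mean(0);a=M-mc;b=P-pc
th=np.arctan2((a[:,0]*b[:,1]-a[:,1]*b[:,0]).sum(),(a*b).sum());Rm=np.array([[np.cos(th),-np.sin(th)],[np.sin(th),np.cos(th)]])
o=pc-Rm@mc;print("vise",o,np.degrees(th));print(((P-o)@Rm-M).round(4)*1000)
inv=lambda p:np.round(((np.array(p)[:2]-o)@Rm)*1000,1)
for q in [(290,308),(535,305),(315,632),(548,640)]:
    p=onz(w,*wa(*q),.165);print("off",p.round(4),inv(p))
for q in [(210,168),(292,163),(306,280),(230,290)]:p=onz(T,*t1(*q),.165);print("offT",p.round(4),inv(p))
for q in [(319,130),(207,148),(221,328)]:p=onz(T,*t1(*q),.111);print("T",inv(p))
for q in [(712,143),(595,155)]:p=onz(T,*t1(*q),.118);print("hT",inv(p))
np.save("vise.npy",[*o,th])
E
```

```text
[[0.5059, 0.1335], [0.61, 0.1041], [0.6185, 0.0469], [0.5207, 0.0316], [0.616, -0.168], [0.6056, -0.1001]]
vise [0.57002134 0.05472966] 101.39261214861354
[[ -4.1  -2.7]
 [ -9.5   1.1]
 [ 12.8   4. ]
 [ 17.1   2.9]
 [-10.5  -1.1]
 [ -5.8  -4.3]]
off [0.5849 0.0967 0.165 ] [ 38.2 -22.9]
off [0.5915 0.057  0.165 ] [ -2.  -21.5]
off [0.5298 0.0878 0.165 ] [40.4 32.9]
off [0.5344 0.0473 0.165 ] [-0.2 36.4]
offT [0.5859 0.0969 0.165 ] [ 38.2 -23.9]
offT [0.5893 0.0553 0.165 ] [ -3.3 -19. ]
offT [0.5294 0.0467 0.165 ] [ 0.1 41.4]
offT [0.5236 0.085  0.165 ] [38.8 39.6]
T [-20.2 -43.3]
T [ 39.7 -44.3]
T [48.6 51.2]
hT [-222.7    1.6]
hT [-160.6   -3. ]
```

```bash
python3 - <<'E'
from h import *
import pickle
w,_=pickle.load(open("w1.pkl","rb"))
d=pickle.load(open("s0.pkl","rb"));T=d["top"];S=d["scene"]
wa=lambda x,y:(145+(x+.5)/6-.5,80+(y+.5)/6-.5)
wb=lambda x,y:(310+(x+.5)/6-.5,100+(y+.5)/6-.5)
t1=lambda x,y:(190+(x+.5)/6-.5,160+(y+.5)/6-.5)
s1=lambda x,y:(190+(x+.5)/5-.5,120+(y+.5)/5-.5)
from scipy.optimize import least_squares
L=[]
for p,z,m in [((130,630),.111,(94,50)),((317,130),.111,(50,-50)),((625,131),.111,(None,-50)),((630,633),.111,(None,50))]: L.append((onz(w,*wa(*p),z)[:2],m))
for p,z,m in [((757,200),.118,(-217,None)),((390,202),.118,(-153,None))]: L.append((onz(w,*wb(*p),z)[:2],m))
for p,z,m in [((712,143),.118,(-217,None)),((595,155),.118,(-153,None)),((319,130),.111,(None,-50)),((207,148),.111,(50,-50)),((221,328),.111,(50,50)),((128,152),.111,(94,-50)),((137,340),.111,(94,50)),((500,118),.097,(-112,None)),((522,288),.097,(-112,None))]: L.append((onz(T,*t1(*p),z)[:2],m))
for p,m in [((605,412),None),((667,452),(94,50)),((530,548),(94,-50))]:
    if m: L.append((onz(S,*s1(*p),.111)[:2],m))
def fr(x):
    c,s=np.cos(x[2]),np.sin(x[2]);Rm=np.array([[c,-s],[s,c]]);return lambda p:((np.array(p)[:2]-x[:2])@Rm)*1000
def f(x):
    g=fr(x);r=[]
    for p,m in L:
        q=g(p); r+=[0 if m[i] is None else q[i]-m[i] for i in (0,1)]
    return r
r=least_squares(f,[.56,.06,1.72],loss="soft_l1",f_scale=2,x_scale=[.01,.01,.01]);g=fr(r.x);np.save("vise.npy",r.x)
print(r.x[:2],np.degrees(r.x[2]))
for p,m in L: print(m,g(p).round(1))
for q in [(290,308),(535,305),(315,632),(548,640)]:
    p=onz(w,*wa(*q),.165);print("off",p.round(4),g(p))
for q in [(210,168),(292,163),(306,280),(230,290)]:p=onz(T,*t1(*q),.165);print("offT",p.round(4),g(p))
a=tri([(T,*t1(712,143)),(S,*s1(187,202)),(w,*wb(757,200))]);b=tri([(T,*t1(595,155)),(w,*wb(390,202)),(S,*s1(260,252))]);print(a,b,g(a),g(b))
E
```

```text
[0.56638166 0.04779963] 97.55439377232689
(94, 50) [92.9 48.7]
(50, -50) [ 50.1 -50.6]
(None, -50) [ -7.7 -51.6]
(None, 50) [-10.   47.4]
(-217, None) [-220.5  -20.8]
(-153, None) [-151.8  -19.5]
(-217, None) [-215.9  -17.8]
(-153, None) [-153.7  -18.3]
(None, -50) [-10.9 -49. ]
(50, -50) [ 49. -46.]
(50, 50) [51.5 49.9]
(94, -50) [ 90.7 -48.6]
(94, 50) [95.8 51.3]
(-112, None) [-107.5  -47.3]
(-112, None) [-108.4   44.9]
(94, 50) [90.9 47.7]
(94, -50) [ 93.4 -48.5]
off [0.5849 0.0967 0.165 ] [ 46.06993238 -24.82444642]
off [0.5915 0.057  0.165 ] [  5.80579467 -26.10780336]
off [0.5298 0.0878 0.165 ] [44.44698428 31.03849382]
off [0.5344 0.0473 0.165 ] [ 3.75411731 31.73932414]
offT [0.5859 0.0969 0.165 ] [ 46.14339639 -25.80905248]
offT [0.5893 0.0553 0.165 ] [  4.38767052 -23.7114001 ]
offT [0.5294 0.0467 0.165 ] [ 3.74881009 36.77578371]
offT [0.5236 0.085  0.165 ] [42.49842309 37.55321629]
[ 0.61437865 -0.1655321   0.1175339 ] [ 0.604642   -0.10092519  0.1191385 ] [-217.7901546   -19.53424416] [-152.46394646  -18.37580329]
```

Emit:
{"fn": "drive_tool", "kwargs": {
  "motion": [10,-25,30,0,0,0,80,16,-41,75,0,0,0,80,16,-41,120,0,0,0,80,16,-41,160,0,0,0,80,16,-41,185,0,0,0,80,16,-41,196,0,0,0,80,16,-41,196,0,0,0,80],
  "force": 40
}}

```text
t: 3.05
tcp_pos: [0.5586, 0.0708, 0.1253]
tool_rot: [0.997, 0.073, -0.001, 0.0]
force: [-0.1, 0.2, -0.3]
finger_gap: 0.935
```

```bash
python3 - <<'E'
from h import *
w=manip.snapshot("wrist")
crop(w,60,60,400,320,2,"pics/w2.png")
s=manip.sense();print(s["t"],s["tcp_pos"],s["force"].round(2)); print(shift([.5592,.0718,.125]))
E
```

```text
3.1 [0.55931886 0.07109314 0.12609896] [-0.31  0.42 -0.33]
[-0.  -0.7  1.1]
```

View pics/w2.png

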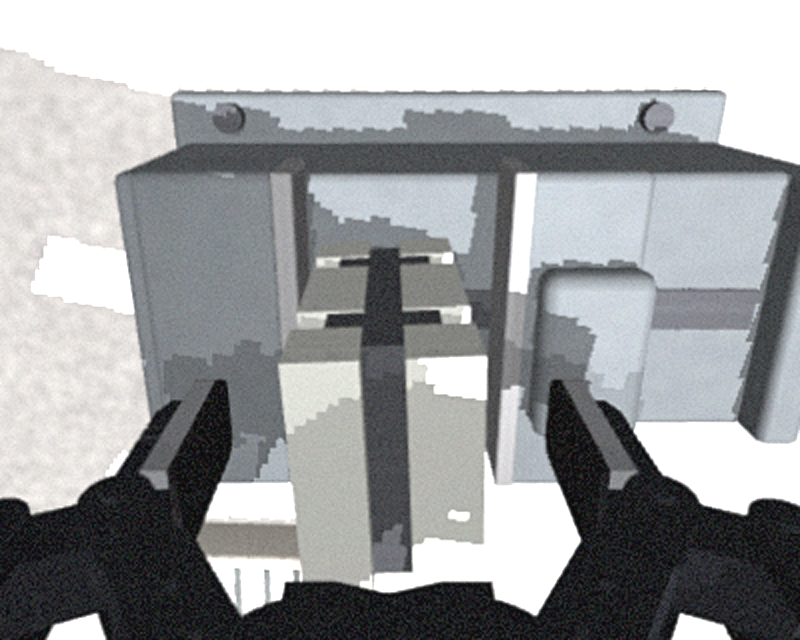

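The open pads at (215,430) and (565,430) straddle the offcut evenly (285–485). Closing now.

Emit:
{"fn": "drive_tool", "kwargs": {
  "motion": [0,0,0,0,0,0,30,0,0,0,0,0,0,30,0,0,0,0,0,0,30,0,0,0,0,0,0,30,0,0,-20,0,0,0,30,0,0,-60,0,0,0,30,0,0,-110,0,0,0,30,0,0,-130,0,0,0,30],
  "force": 60
}}

```text
t: 4.1
tcp_pos: [0.5601, 0.0713, 0.2586]
tool_rot: [0.997, 0.074, 0.002, 0.001]
force: [0.1, -0.8, -3.9]
finger_gap: 0.462
```

```bash
python3 - <<'E'
from h import *
import pickle
d=pickle.load(open("s0.pkl","rb"));T=d["top"]
t3=lambda x,y:(110+(x+.5)/7-.5,180+(y+.5)/7-.5)
b=np.mean([onz(T,*t3(*q),.035) for q in [(104,160),(380,82),(472,400),(192,480)]],0);print(b)
s=manip.sense();print(s["t"],s["tcp_pos"],s["force"].round(2)); print(shift([b[0],b[1],.25]))
crop(manip.snapshot("wrist"),0,0,512,384,1.5,"pics/w3.png")
E
```

```text
[0.49596475 0.34766156 0.035     ]
4.1 [0.56014406 0.07125449 0.25863451] [ 0.08 -0.76 -3.86]
[ -22.8 -282.9    8.2]
```

View pics/w3.png

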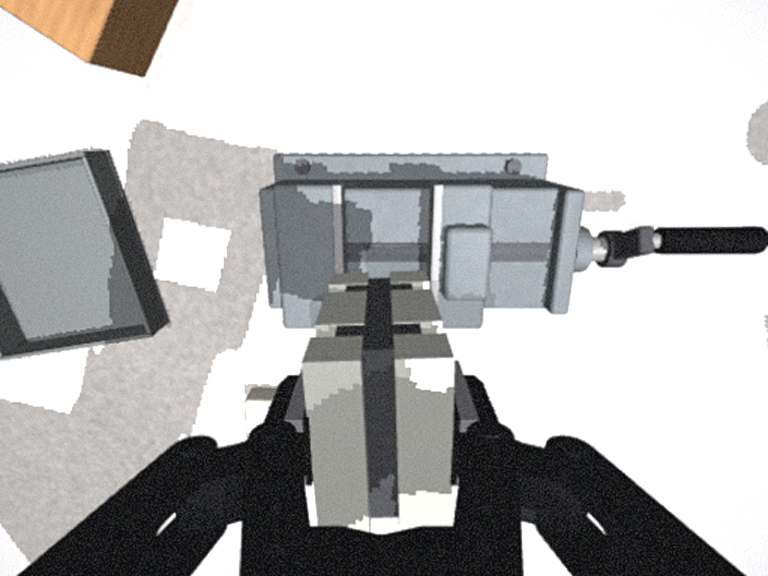

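The offcut is held between the pads at about (380,430). The bin is at the left edge of the image. Carrying it over.

Emit:
{"fn": "drive_tool", "kwargs": {
  "motion": [-3,-40,0,0,0,0,30,-7,-90,0,0,0,0,30,-12,-145,0,0,0,0,30,-16,-200,0,0,0,0,30,-20,-245,0,0,0,0,30,-23,-275,20,0,0,0,30,-23,-283,60,0,0,0,30,-23,-283,105,0,0,0,30]
}}

```text
t: 5.15
tcp_pos: [0.4962, 0.3487, 0.1527]
tool_rot: [0.997, 0.075, 0.003, 0.001]
force: [0.3, -0.5, -3.2]
finger_gap: 0.467
```

```bash
python3 - <<'E'
from h import *
s=manip.sense();print(s["t"],s["tcp_pos"],s["force"].round(2)); print(shift([.496,.3477,.05]))
crop(manip.snapshot("wrist"),0,0,512,384,1.5,"pics/w4.png")
E
```

```text
5.15 [0.49622823 0.34869056 0.15267188] [ 0.3  -0.51 -3.22]
[ -1.1   0.7 102.7]
```

View pics/w4.png

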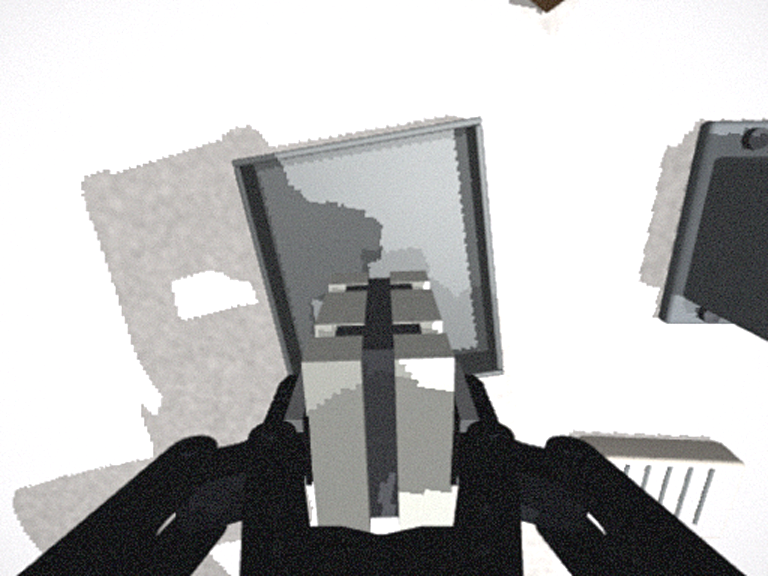

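The offcut is over the bin (corners about (237,160), (480,120), (500,372)). Lowering, then releasing.

Emit:
{"fn": "drive_tool", "kwargs": {
  "motion": [-1,1,40,0,0,0,30,-1,1,75,0,0,0,30,-1,1,95,0,0,0,30,-1,1,101,0,0,0,30,-1,1,101,0,0,0,30,-1,1,101,0,0,0,58,-1,1,101,0,0,0,58,-1,1,101,0,0,0,58]
}}

```text
t: 6.2
tcp_pos: [0.4911, 0.3443, 0.045]
tool_rot: [0.997, 0.074, -0.003, 0.003]
force: [-0.4, -0.2, -0.3]
finger_gap: 0.678
```

```bash
python3 - <<'E'
from h import *
s=manip.sense();print(s["t"],s["tcp_pos"],s["force"].round(2))
crop(manip.snapshot("wrist"),0,0,512,384,1.5,"pics/w5.png")
E
```

```text
6.2 [0.49110575 0.34432159 0.04495975] [-0.38 -0.25 -0.33]
```

View pics/w5.png

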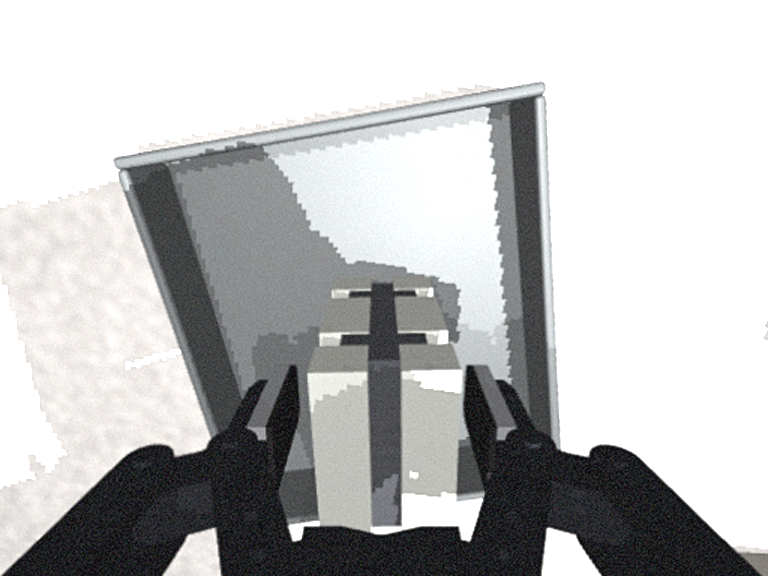

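The offcut stands free in the bin (310–460, 285–525) with both pads clear. Rising and moving across to the blank.

Emit:
{"fn": "drive_tool", "kwargs": {
  "motion": [0,0,-45,0,0,0,58,0,0,-100,0,0,0,58,0,0,-155,0,0,0,70,0,0,-205,0,0,0,85,-3,30,-235,0,0,0,85,-8,80,-245,0,0,4,85,-13,135,-245,0,0,9,85,-18,190,-245,0,0,15,85]
}}

```text
t: 7.25
tcp_pos: [0.5026, 0.1539, 0.2914]
tool_rot: [0.998, -0.058, -0.002, 0.003]
force: [0.3, -0.4, 0.4]
finger_gap: 0.994
```

```bash
python3 - <<'E'
from h import *
import pickle
d=pickle.load(open("s0.pkl","rb"));T=d["top"]
print("can",onz(T,343.5,158.5,.16))
s=manip.sense();print(s["t"],s["tcp_pos"],s["q"].round(2)); print(shift([.53,-.37,.29]))
m=R.from_quat(s["tool_rot"]).as_matrix();print(np.degrees(np.arctan2(m[1,0],m[0,0])))
E
```

```text
can [ 0.68599274 -0.26941234  0.16      ]
7.25 [0.50261933 0.15392751 0.29139014] [ 0.09  0.33  1.6  -0.01  1.22  1.78]
[ 87.5 517.3   4.8]
-6.614112502958667
```

Emit:
{"fn": "drive_tool", "kwargs": {
  "motion": [9,55,3,0,0,6,85,18,110,5,0,0,12,85,28,165,5,0,0,18,85,37,220,5,0,0,24,85,47,275,5,0,0,30,85,56,330,5,0,0,36,85,65,385,5,0,0,42,85,75,440,5,0,0,48,85]
}}

```text
t: 8.25
tcp_pos: [0.5262, -0.2936, 0.2891]
tool_rot: [0.888, -0.46, -0.0, 0.004]
force: [-0.3, 0.3, -0.2]
finger_gap: 0.997
```

```bash
python3 - <<'E'
from h import *
s=manip.sense();print(s["t"],s["tcp_pos"],s["q"].round(2)); print(shift([.53,-.37,.29]))
m=R.from_quat(s["tool_rot"]).as_matrix();print(np.degrees(np.arctan2(m[1,0],m[0,0])))
E
```

```text
8.25 [ 0.52617461 -0.29359846  0.28913215] [-0.69  0.44  1.42 -0.01  1.28  1.84]
[64.7 40.9 -0.4]
-54.830191366144795
```

Emit:
{"fn": "drive_tool", "kwargs": {
  "motion": [30,20,0,0,0,3,85,55,35,0,0,0,4,85,65,41,0,0,0,4,85,65,41,0,0,0,4,85]
}}

```text
t: 8.75
tcp_pos: [0.5299, -0.3703, 0.2892]
tool_rot: [0.871, -0.491, -0.001, 0.003]
force: [0.5, -0.7, 0.3]
finger_gap: 0.998
```

```bash
python3 - <<'E'
from h import *
import pickle
w=manip.snapshot("wrist");s=manip.sense();pickle.dump((w,s),open("w6.pkl","wb"))
crop(w,0,0,512,384,1.5,"pics/w6.png")
m=R.from_quat(s["tool_rot"]).as_matrix();print(s["t"],s["tcp_pos"],np.degrees(np.arctan2(m[1,0],m[0,0])))
E
```

```text
8.8 [ 0.52995857 -0.3693913   0.28929362] -58.806982884104755
```

View pics/w6.png

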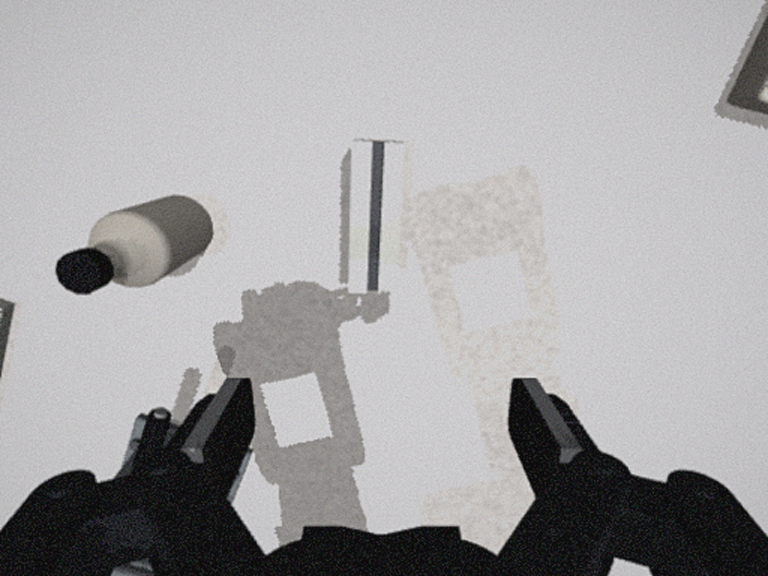

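The blank is at (352–405, 139–292), with its slot line running from (377,140) to (373,291). The canister is to its left at (85,270)–(190,230).

```bash
python3 - <<'E'
from h import *
import pickle
w,_=pickle.load(open("w6.pkl","rb"))
f=lambda x,y:((x+.5)/1.5-.5,(y+.5)/1.5-.5)
a=onz(w,*f(377.5,139.5),.08);b=onz(w,*f(373.5,291.5),.08);c=(a+b)/2
l=onz(w,*f(352,141),.08);r=onz(w,*f(403.5,141),.08)
print(a,b,np.linalg.norm(a-b),np.degrees(np.arctan2(*(a-b)[[1,0]])),l,r,np.linalg.norm(l-r),(l+r)/2)
print(c,shift([c[0],c[1],.045]))
E
```

```text
[ 0.57248417 -0.43730107  0.08      ] [ 0.51366235 -0.33300882  0.08      ] 0.1197367080246889 -60.576584713731194 [ 0.58815684 -0.42658209  0.08      ] [ 0.55538691 -0.44639989  0.08      ] 0.03829639028803304 [ 0.57177187 -0.43649099  0.08      ]
[ 0.54307326 -0.38515495  0.08      ] [ 19.9  -4.7 244.3]
```

Emit:
{"fn": "drive_tool", "kwargs": {
  "motion": [10,-3,30,0,0,1,85,20,-5,85,0,0,2,80,20,-5,140,0,0,2,80,20,-5,190,0,0,2,80,20,-5,228,0,0,2,80,20,-5,246,0,0,2,80,20,-5,246,0,0,2,80]
}}

```text
t: 9.68
tcp_pos: [0.5432, -0.3838, 0.0427]
tool_rot: [0.863, -0.506, -0.002, 0.003]
force: [-0.4, 0.1, 0.3]
finger_gap: 0.937
```

```bash
python3 - <<'E'
from h import *
w=manip.snapshot("wrist");s=manip.sense()
crop(w,0,0,512,384,1.5,"pics/w7.png")
m=R.from_quat(s["tool_rot"]).as_matrix();print(s["t"],s["tcp_pos"],np.degrees(np.arctan2(m[1,0],m[0,0])),shift([.5431,-.3852,.043]))
E
```

```text
9.725 [ 0.54403911 -0.38484275  0.04408468] -60.75579796844439 [-0.2  1.   1.1]
```

View pics/w7.png

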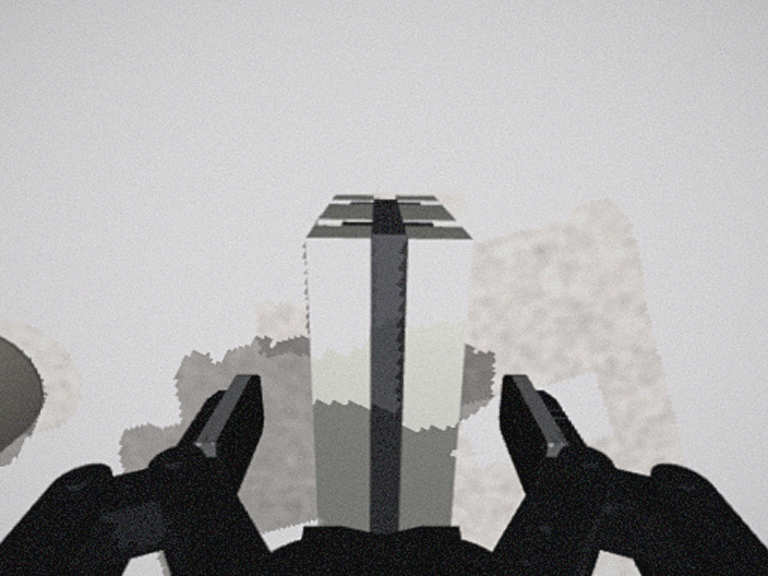

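The blank lies evenly between the open pads (edges about 310 and 460, pads at 255 and 505). Closing and lifting.

Emit:
{"fn": "drive_tool", "kwargs": {
  "motion": [0,1,1,0,0,0,30,0,1,1,0,0,0,30,0,1,1,0,0,0,30,0,1,1,0,0,0,30,0,1,-20,0,0,0,30,0,1,-70,0,0,0,30,0,1,-130,0,0,0,30,0,1,-190,0,0,0,30],
  "force": 80
}}

```text
t: 10.72
tcp_pos: [0.5431, -0.3834, 0.2355]
tool_rot: [0.863, -0.506, -0.002, 0.003]
force: [0.3, -0.4, -4.8]
finger_gap: 0.456
```

```bash
python3 - <<'E'
from h import *
s=manip.sense()
v=np.load("vise.npy");c,sn=np.cos(v[2]),np.sin(v[2]);W=lambda x,y:v[:2]+np.array([[c,-sn],[sn,c]])@[x/1000,y/1000]
m=R.from_quat(s["tool_rot"]).as_matrix();print(s["t"],s["tcp_pos"],s["q"].round(2),np.degrees(np.arctan2(m[1,0],m[0,0])))
t=W(23,0);print(t,shift([*t,.27]))
crop(manip.snapshot("wrist"),0,0,512,384,1.2,"pics/w8.png")
E
```

```text
10.725 [ 0.54313414 -0.38339194  0.23551265] [-0.78  0.58  1.32 -0.01  1.24  1.85] -60.75984216268026
[0.56335791 0.0706    ] [-386.2 -239.2  -36.3]
```

View pics/w8.png

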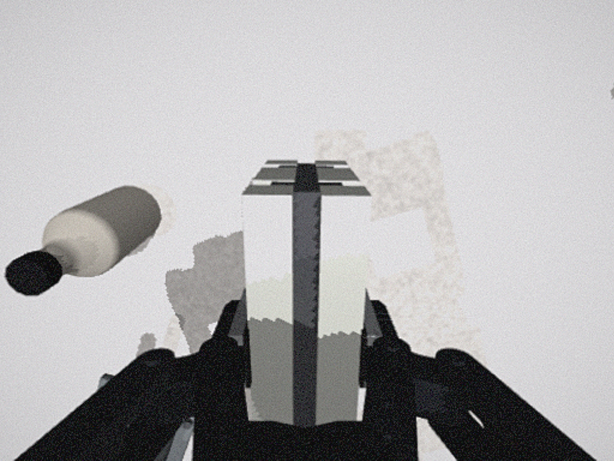

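Emit:
{"fn": "drive_tool", "kwargs": {
  "motion": [-25,-15,-20,0,0,-5,30,-70,-43,-36,0,0,-13,30,-120,-74,-36,0,0,-22,30,-170,-105,-36,0,0,-31,30,-220,-136,-36,0,0,-40,30,-270,-167,-36,0,0,-49,30,-320,-198,-36,0,0,-58,30,-360,-223,-36,0,0,-66,30]
}}

```text
t: 11.78
tcp_pos: [0.5637, 0.0397, 0.2752]
tool_rot: [0.999, 0.049, 0.002, 0.008]
force: [1.0, -0.3, -5.5]
finger_gap: 0.458
```

```bash
python3 - <<'E'
from h import *
s=manip.sense()
m=R.from_quat(s["tool_rot"]).as_matrix();print(s["t"],s["tcp_pos"],s["q"].round(2),np.degrees(np.arctan2(m[1,0],m[0,0])),shift([.5634,.0706,.22]))
E
```

```text
11.775 [0.56372651 0.03965254 0.27521225] [-0.12  0.4   1.54 -0.02  1.2   1.36] 5.600749214715377 [  2.5 -31.7  54.7]
```

Emit:
{"fn": "drive_tool", "kwargs": {
  "motion": [1,-16,15,0,0,-1,30,2,-28,35,0,0,-2,30,2,-32,50,0,0,-2,30,2,-32,55,0,0,-2,30,2,-32,55,0,0,-2,30]
}}

```text
t: 12.4
tcp_pos: [0.5629, 0.0699, 0.2194]
tool_rot: [0.998, 0.066, 0.002, 0.008]
force: [-0.3, -0.5, -5.2]
finger_gap: 0.455
```

```bash
python3 - <<'E'
from h import *
import pickle
s=manip.sense();w=manip.snapshot("wrist")
m=R.from_quat(s["tool_rot"]).as_matrix();print(s["t"],s["tcp_pos"],m.round(3),np.degrees(np.arctan2(m[1,0],m[0,0])),shift([.5634,.0706,.13]))
crop(w,0,0,512,384,1.5,"pics/w9.png");sc=manip.snapshot("scene");tp=manip.snapshot("top");pickle.dump((w,sc,tp,s),open("w9.pkl","wb"))
crop(sc,200,150,140,120,5,"pics/s9.png")
crop(tp,190,160,130,80,6,"pics/t9.png")
E
```

```text
12.4 [0.56293129 0.06988311 0.21943383] [[ 0.991  0.131  0.004]
 [ 0.131 -0.991 -0.016]
 [ 0.002  0.016 -1.   ]] 7.52077728343561 [-0.2 -2.1 90. ]
```

View pics/w9.png

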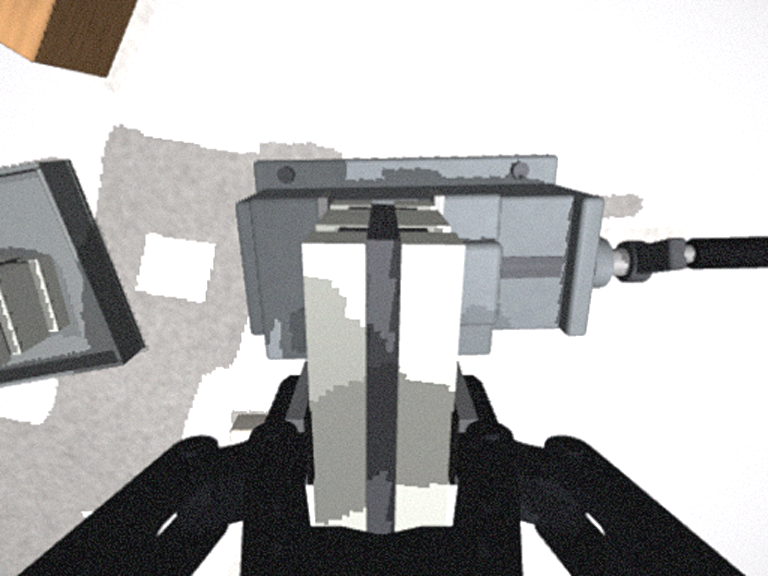

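View pics/s9.png

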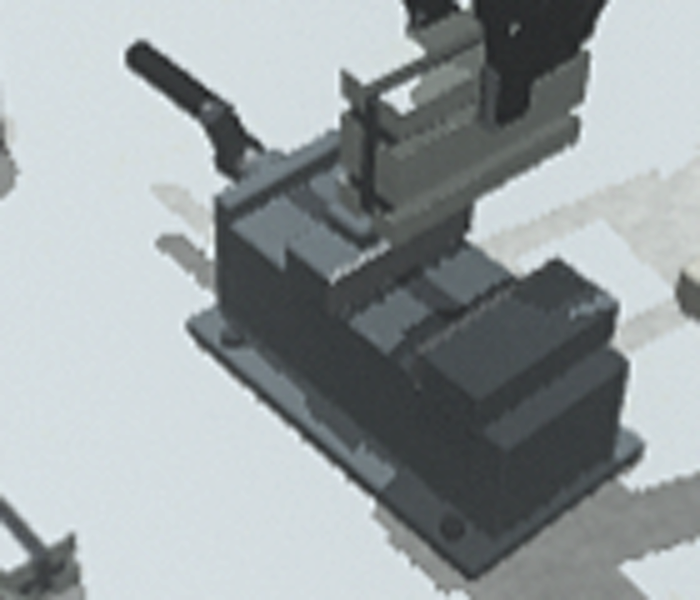

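The blank is upright over the opening, with the jaws below it. Before lowering I'm correcting a tilt of about 0.8°.

Emit:
{"fn": "drive_tool", "kwargs": {
  "motion": [0,-1,5,0.7,0,0,30,0,-1,35,0.7,0,0,30,0,-1,60,0.7,0,0,30,0,-2,77,0.7,0,0,30,0,-2,83,0.7,0,0,30,0,-2,86,0.7,0,0,30,0,-2,86,0.7,0,0,30]
}}

```text
t: 13.42
tcp_pos: [0.5644, 0.0707, 0.135]
tool_rot: [0.998, 0.066, 0.003, 0.002]
force: [0.2, 0.7, -5.1]
finger_gap: 0.459
```

```bash
python3 - <<'E'
from h import *
import pickle
s=manip.sense();w=manip.snapshot("wrist")
m=R.from_quat(s["tool_rot"]).as_matrix();print(s["t"],s["tcp_pos"],s["force"],m[:,2].round(3),np.degrees(np.arctan2(m[1,0],m[0,0])),shift([.5634,.0706,.128]))
crop(w,0,0,512,384,1.5,"pics/w10.png")
E
```

```text
13.425 [0.56439597 0.07068642 0.13497232] [ 0.23324881  0.69406365 -5.11654422] [ 0.006 -0.003 -1.   ] 7.53278259934184 [-1.1 -0.1  7.1]
```

View pics/w10.png

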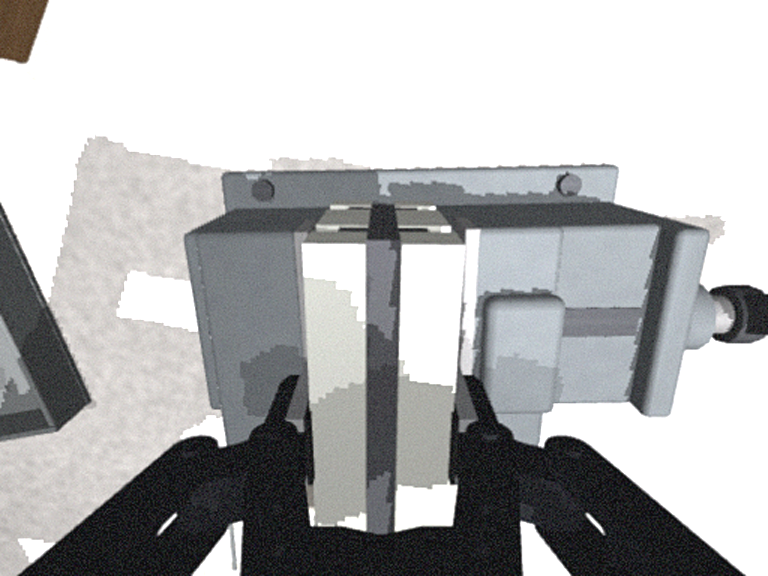

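It fits between the jaw plates. The last 7 mm go slowly.

Emit:
{"fn": "drive_tool", "kwargs": {
  "motion": [0,0,2,0,0,0,30,0,0,4,0,0,0,30,0,0,5.5,0,0,0,30,0,0,6.5,0,0,0,30,0,0,6.5,0,0,0,30]
}}

```text
t: 14.1
tcp_pos: [0.5646, 0.0707, 0.13]
tool_rot: [0.998, 0.066, 0.003, 0.002]
force: [-1.7, -0.1, 5.6]
finger_gap: 0.458
```

Contact shows: force z went from −5.1 to +5.6 N. Releasing.

Emit:
{"fn": "drive_tool", "kwargs": {
  "motion": [0,0,0,0,0,0,46,0,0,0,0,0,0,54,0,0,0,0,0,0,56,0,0,0,0,0,0,56,0,0,-20,0,0,0,56,0,0,-60,0,0,0,56,0,0,-110,0,0,0,56,0,0,-140,0,0,0,56]
}}

```text
t: 15.1
tcp_pos: [0.5645, 0.0711, 0.2725]
tool_rot: [0.998, 0.066, 0.005, 0.002]
force: [0.6, 0.2, -0.6]
finger_gap: 0.656
```

```bash
python3 - <<'E'
from h import *
import pickle
s=manip.sense();w=manip.snapshot("wrist");t=manip.snapshot("top");c=manip.snapshot("scene")
pickle.dump((w,t,c,s),open("w11.pkl","wb"))
print(s["t"],s["tcp_pos"],s["force"])
crop(w,120,60,260,200,3,"pics/w11.png")
crop(c,200,150,140,120,5,"pics/s11.png")
E
```

```text
15.1 [0.5644933  0.0711477  0.27247002] [ 0.57291192  0.19563818 -0.63371196]
```

View pics/w11.png

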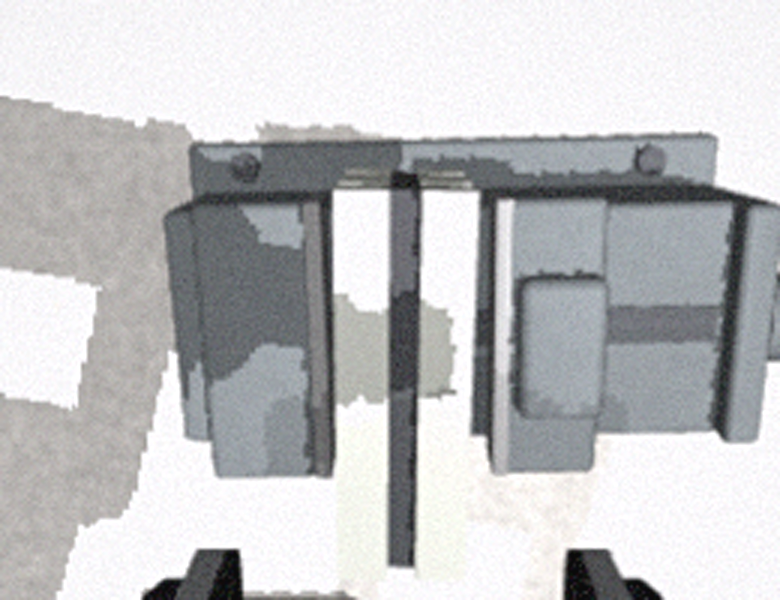

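View pics/s11.png

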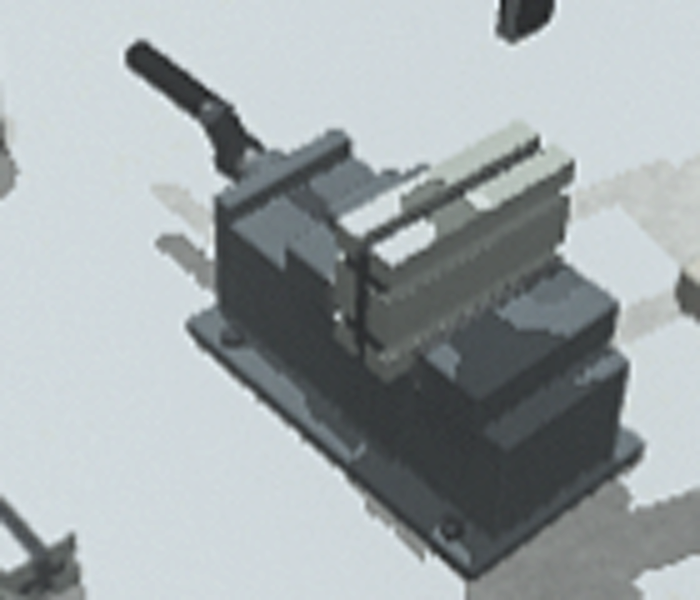

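```bash
python3 - <<'E'
from h import *
import pickle
w,t,c,s=pickle.load(open("w11.pkl","rb"))
v=np.load("vise.npy");C,sn=np.cos(v[2]),np.sin(v[2]);Rm=np.array([[C,-sn],[sn,C]]);g=lambda p:((p[:2]-v[:2])@Rm*1000).round(1)
f=lambda x,y:(120+(x+.5)/3-.5,60+(y+.5)/3-.5)
for q,z in [((404,187),.165),((402,568),.165),((334,188),.165),((478,188),.165),((331,476),.111),((317,198),.111),((499,199),.111),((494,470),.111)]: print(q,g(onz(w,*f(*q),z)))
s1=lambda x,y:(200+(x+.5)/5-.5,150+(y+.5)/5-.5)
for q in [(340,222),(385,252),(525,122),(575,155)]: print("S",g(onz(c,*s1(*q),.165)))
crop(t,190,160,130,80,6,"pics/t11.png")
E
```

```text
(404, 187) [ 23.1 -60.9]
(402, 568) [23.7 56.4]
(334, 188) [ 42.3 -60.6]
(478, 188) [  2.9 -60.6]
(331, 476) [49.7 48.3]
(317, 198) [ 51.8 -52.3]
(499, 199) [ -8.8 -51.9]
(494, 470) [-10.3  46. ]
S [  3.5 -58.8]
S [ 32.4 -56.1]
S [ 6.4 61.4]
S [40.3 62.3]
```

View pics/t11.png

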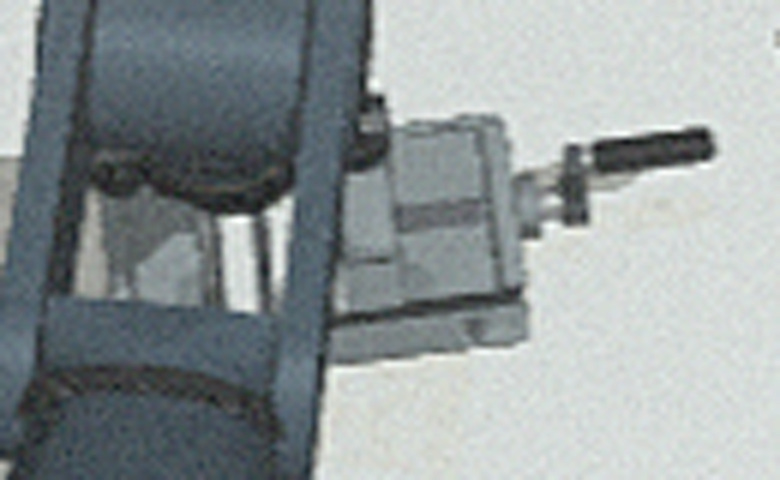

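The blank stands centred: its ends are at vise y −61 and about +57..62, its middle at x ≈ 23, and it is untouched by either jaw. The handle is at vise y ≈ −19, i.e. crank angle ≈ 6.77. Now moving to it.

Emit:
{"fn": "drive_tool", "kwargs": {
  "motion": [1,15,-5,0,0,-7,56,3,45,-5,0,0,-17,56,6,80,0,0,0,-27,56,9,115,10,0,0,-37,56,12,150,20,0,0,-47,50,15,185,30,0,0,-57,50,17,210,45,0,0,-67,50,18,221,60,0,0,-77,50]
}}

```text
t: 16.25
tcp_pos: [0.6112, -0.1472, 0.2101]
tool_rot: [0.739, 0.674, 0.002, 0.004]
force: [-0.3, 0.3, -0.5]
finger_gap: 0.587
```

```bash
python3 - <<'E'
from h import *
s=manip.sense();m=R.from_quat(s["tool_rot"]).as_matrix();print(s["t"],s["tcp_pos"],s["q"].round(2),m[:,2].round(3),np.degrees(np.arctan2(m[1,0],m[0,0])),shift([.6113,-.1462,.15]))
E
```

```text
16.25 [ 0.61121774 -0.14716698  0.21007434] [-0.41  0.55  1.45  0.    1.13 -0.32] [ 0.008 -0.003 -1.   ] 84.7685033736258 [ 1.1 -0.5 60.1]
```

Emit:
{"fn": "drive_tool", "kwargs": {
  "motion": [0,0,20,0,0,-9,50,0,0,45,0,0,-12.8,50,0,0,60,0,0,-12.8,50,0,0,60,0,0,-12.8,50]
}}

```text
t: 16.75
tcp_pos: [0.6103, -0.1467, 0.1478]
tool_rot: [0.659, 0.752, 0.001, 0.002]
force: [-0.4, -0.4, -0.3]
finger_gap: 0.587
```

```bash
python3 - <<'E'
from h import *
import pickle
s=manip.sense();m=R.from_quat(s["tool_rot"]).as_matrix();print(s["t"],s["tcp_pos"],s["q"].round(2),m[:,2].round(3),np.degrees(np.arctan2(m[1,0],m[0,0])),shift([.6113,-.1462,.0945]))
w=manip.snapshot("wrist");c=manip.snapshot("scene");crop(w,0,0,512,384,1.5,"pics/w12.png");crop(c,200,120,140,120,5,"pics/s12.png")
E
```

```text
16.75 [ 0.61031891 -0.14668754  0.14779962] [-0.41  0.63  1.5   0.    1.01 -0.55] [ 0.004 -0.001 -1.   ] 97.51317245016241 [ 0.4  0.9 53.3]
```

View pics/w12.png

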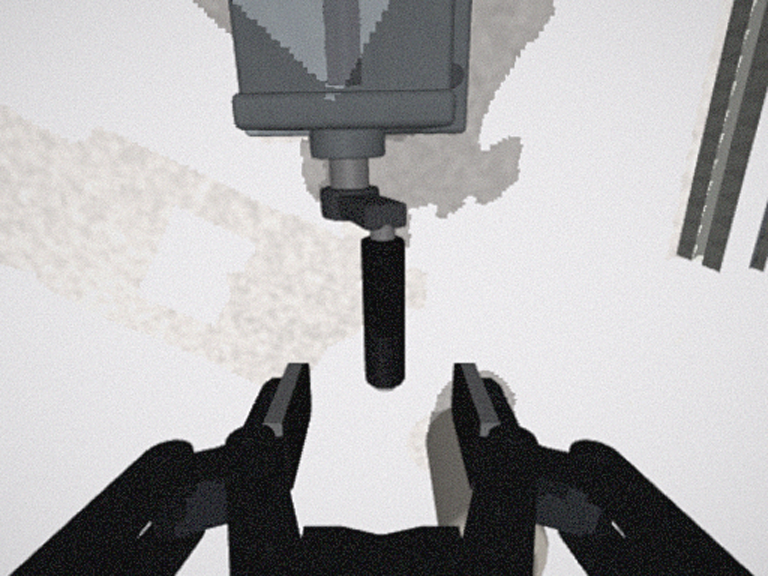

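View pics/s12.png

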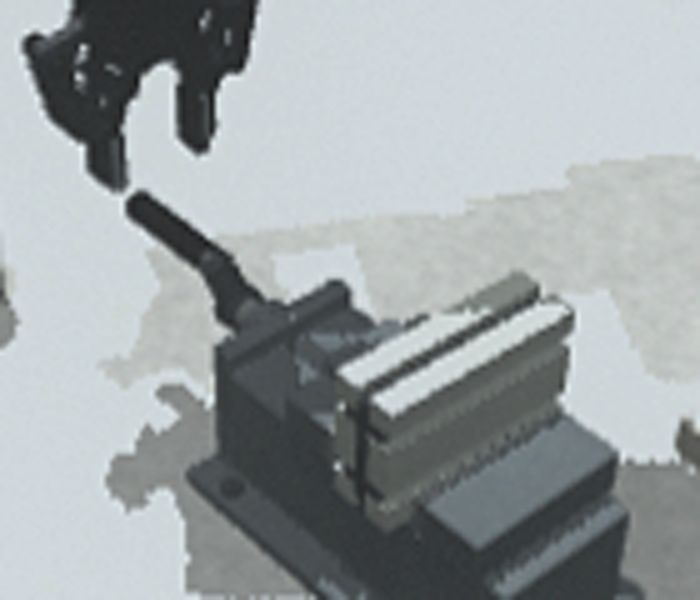

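```bash
python3 - <<'E'
from h import *
w=manip.snapshot("wrist")
v=np.load("vise.npy");C,sn=np.cos(v[2]),np.sin(v[2]);Rm=np.array([[C,-sn],[sn,C]]);g=lambda p:((np.array(p)[:2]-v[:2])@Rm*1000).round(1)
f=lambda x,y:((x+.5)/1.5-.5,(y+.5)/1.5-.5)
for q in [(385,383),(384,238),(362,300),(405,300)]:
  for z in (.113,): print(q,z,onz(w,*f(*q),z).round(4),g(onz(w,*f(*q),z)))
s=manip.sense();print("tcp",g(s["tcp_pos"]))
E
```

```text
(385, 383) 0.113 [ 0.6175 -0.1701  0.113 ] [-222.7  -22. ]
(384, 238) 0.113 [ 0.608  -0.1032  0.113 ] [-155.1  -21.4]
(362, 300) 0.113 [ 0.6022 -0.1312  0.113 ] [-182.2  -12. ]
(405, 300) 0.113 [ 0.6205 -0.1288  0.113 ] [-182.2  -30.4]
tcp [-199.6  -19.9]
```

The handle lies centred between the open pads. I measure it at vise y ≈ −20 to −22, which puts the crank about 30° past the top. Descending and gripping.

Emit:
{"fn": "drive_tool", "kwargs": {
  "motion": [0,1,25,0,0,0,50,0,1,45,0,0,0,50,0,1,54,0,0,0,50,0,1,54,0,0,0,10,0,1,54,0,0,0,10,0,1,54,0,0,0,10,0,1,54,0,0,0,10,0,1,54,0,0,0,10],
  "force": 70
}}

```text
t: 17.9
tcp_pos: [0.6136, -0.1477, 0.0974]
tool_rot: [0.659, 0.752, 0.002, 0.005]
force: [-4.2, -1.4, 5.2]
finger_gap: 0.189
```

```bash
python3 - <<'E'
from h import *
w=manip.snapshot("wrist")
v=np.load("vise.npy");C,sn=np.cos(v[2]),np.sin(v[2]);Rm=np.array([[C,-sn],[sn,C]]);g=lambda p:((np.array(p)[:2]-v[:2])@Rm*1000).round(1)
s=manip.sense();print("tcp",g(s["tcp_pos"]),s["tcp_pos"],s["force"],s["finger_gap"]*85.4,s["t"]);m=R.from_quat(s["tool_rot"]).as_matrix();print(m.round(3))
crop(w,0,0,512,384,1.5,"pics/w13.png")
E
```

```text
tcp [-200.   -21.3] [ 0.6137601  -0.14771786  0.09735494] [-4.54566585 -0.45838673  4.33464709] 16.171139517628365 17.95
[[-0.132  0.991  0.01 ]
 [ 0.991  0.132 -0.004]
 [-0.005  0.009 -1.   ]]
```

View pics/w13.png

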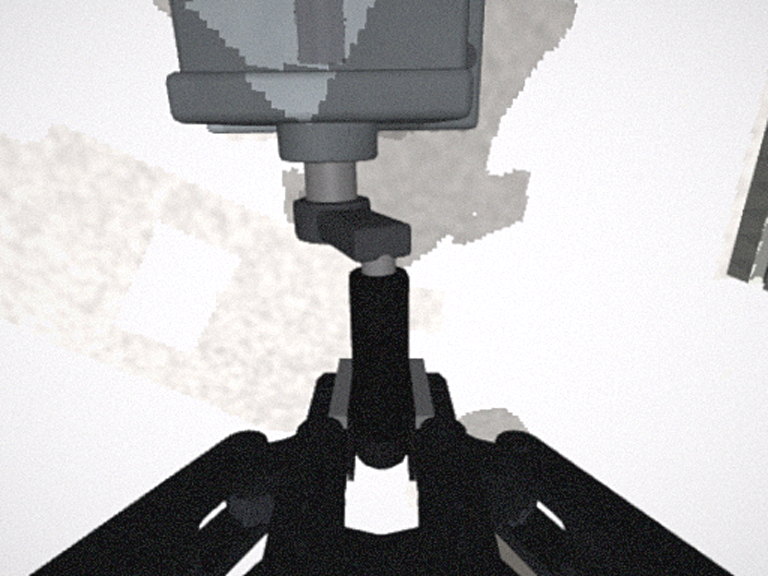

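```bash
cat > cr.py <<'E'
from h import *
import sys
v=np.load("vise.npy");C,sn=np.cos(v[2]),np.sin(v[2]);Rm=np.array([[C,-sn,0],[sn,C,0],[0,0,1]])
s=manip.sense();zc=float(sys.argv[1]);yc=float(sys.argv[2]);step=float(sys.argv[3]);lead=float(sys.argv[4]) if len(sys.argv)>4 else 0
p=Rm.T@(s["tcp_pos"]-np.r_[v[:2],0])*1000
phi=np.degrees(np.arctan2(-(p[1]-yc),p[2]-zc)); F=Rm.T@s["force"]
print("t",s["t"],"vise pos",p.round(1),"phi",phi.round(1),"rad",np.hypot(p[1]-yc,p[2]-zc).round(1),"F",F.round(1))
r=np.radians(phi); print("Ftan",(F@[0,-np.cos(r),-np.sin(r)]).round(1),"Frad",(F@[0,-np.sin(r),np.cos(r)]).round(1))
T=R.from_quat(s["tool_rot"]).as_matrix()
ax=T.T@Rm
for k in range(1,9):
    a=np.radians(phi+lead+k*step); q=np.array([-200,yc-40*np.sin(a),zc+40*np.cos(a)])
    print((phi+lead+k*step).round(0),(ax@(q-p)).round(1))
E
python3 cr.py 63.3 0 14
```

```text
t 17.95 vise pos [-200.   -21.3   97.4] phi 32.0 rad 40.1 F [0.1 4.6 4.3]
Ftan -6.2 Frad 1.3
46.0 [0.1 7.4 6.3]
60.0 [ 0.1 13.2 14.2]
74.0 [ 0.2 17.  23.2]
88.0 [ 0.2 18.4 32.8]
102.0 [ 0.3 17.5 42.5]
116.0 [ 0.3 14.2 51.7]
130.0 [ 0.3  8.8 59.8]
144.0 [ 0.4  1.7 66.4]
```

Emit:
{"fn": "drive_tool", "kwargs": {
  "motion": [0,7,6,0,0,0,10,0,13,14,0,0,0,10,0,17,23,0,0,0,10,0,18,33,0,0,0,10,0,17.5,42.5,0,0,0,10,0,14,52,0,0,0,10],
  "force": 90
}}

```text
t: 18.7
tcp_pos: [0.635, -0.1447, 0.0479]
tool_rot: [0.66, 0.751, 0.007, 0.01]
force: [6.7, 7.1, 6.9]
finger_gap: 0.178
```

```bash
python3 cr.py 63.3 0 14
python3 - <<'E'
from h import *
w=manip.snapshot("wrist");crop(w,0,0,512,384,1.5,"pics/w14.png");print(manip.sense()["finger_gap"]*85.4)
E
```

```text
t 18.7 vise pos [-199.9  -42.7   47.9] phi 109.9 rad 45.4 F [ 6.2 -7.6  6.9]
Ftan -9.1 Frad 4.8
124.0 [-0.1 -9.6  6.6]
138.0 [ -0.1 -16.2  13.8]
152.0 [ -0.  -24.3  19.3]
166.0 [ -0.  -33.5  22.5]
180.0 [ -0.  -43.2  23.5]
194.0 [ -0.1 -52.8  22.1]
208.0 [ -0.1 -61.8  18.4]
222.0 [ -0.2 -69.7  12.6]
15.330115223242286
```

View pics/w14.png

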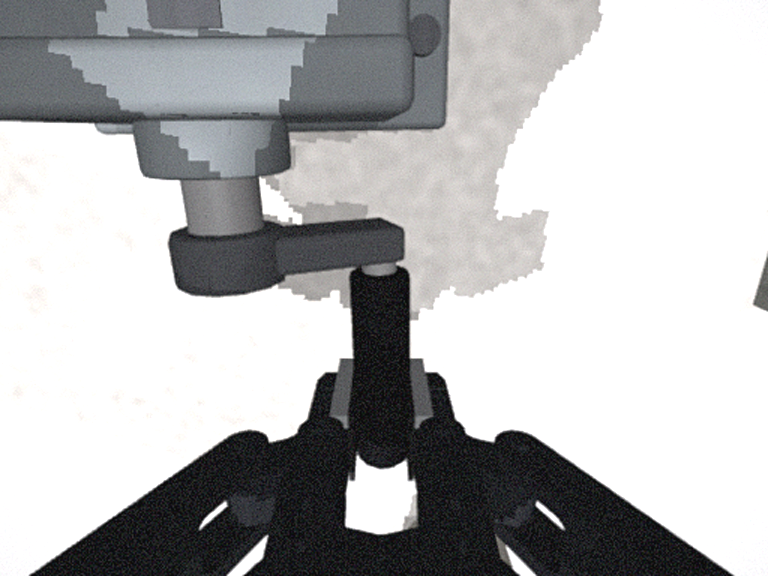

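The arm and handle are turning together, with the handle now to the side at (380,350) and still between the pads. The measured circle puts the axis near vise y −4, so I'm updating that.

```bash
python3 cr.py 61 -4.5 14
```

```text
t 18.75 vise pos [-199.9  -42.1   46.4] phi 111.2 rad 40.3 F [ 4.8 -8.8  1.1]
Ftan -4.2 Frad 7.8
125.0 [-0.1 -5.1  8.4]
139.0 [ -0.  -11.8  15.4]
153.0 [ -0.  -20.   20.7]
167.0 [ -0.  -29.3  23.8]
181.0 [ -0.  -39.   24.5]
195.0 [ -0.1 -48.6  22.9]
209.0 [ -0.1 -57.5  19. ]
223.0 [ -0.2 -65.3  13.1]
```

Emit:
{"fn": "drive_tool", "kwargs": {
  "motion": [0,-5,8.5,0,0,0,10,0,-12,15.5,0,0,0,10,0,-20,21,0,0,0,10,0,-29,24,0,0,0,10,0,-39,24.5,0,0,0,10,0,-48.5,23,0,0,0,10]
}}

```text
t: 19.5
tcp_pos: [0.5921, -0.1511, 0.0217]
tool_rot: [0.66, 0.751, 0.01, 0.015]
force: [8.4, 1.4, -8.5]
finger_gap: 0.181
```

```bash
python3 cr.py 61 -4.5 14
```

```text
t 19.5 vise pos [-200.6    0.6   21.7] phi -172.5 rad 39.6 F [ 0.2 -8.5 -8.5]
Ftan -9.5 Frad 7.4
-159.0 [ 0.5 -9.4 -2.4]
-145.0 [  0.4 -17.8  -7.3]
-131.0 [  0.3 -24.8 -14.1]
-117.0 [  0.2 -29.9 -22.5]
-103.0 [  0.1 -32.8 -31.7]
-89.0 [  0.  -33.4 -41.5]
-75.0 [ -0.  -31.7 -51.1]
-61.0 [ -0.1 -27.6 -59.9]
```

```bash
cat >> cr.py <<'E'
Tt=np.c_[Rm[:,0],-Rm[:,1],-Rm[:,2]]
print("rot",np.degrees(R.from_matrix(T.T@Tt).as_rotvec()).round(1))
E
python3 cr.py 61 -4.5 14 | tail -1
```

```text
rot [ 2.   0.6 -0.2]
```

Emit:
{"fn": "drive_tool", "kwargs": {
  "motion": [0,-9.5,-2.5,0.5,0,0,10,0,-18,-7,1,0.3,0,10,0,-25,-14,1.5,0.5,0,10,0,-30,-22.5,2,0.6,0,10,0,-33,-32,2,0.6,0,10,0,-33.5,-41.5,2,0.6,0,10]
}}

```text
t: 20.25
tcp_pos: [0.5577, -0.156, 0.0627]
tool_rot: [0.661, 0.751, 0.0, 0.0]
force: [3.4, -3.2, -10.4]
finger_gap: 0.184
```

```bash
python3 cr.py 61 -4.5 14;python3 - <<'E'
from h import *
w=manip.snapshot("wrist");crop(w,0,0,512,384,1.5,"pics/w15.png");print(manip.sense()["finger_gap"]*85.4)
E
```

```text
t 20.25 vise pos [-200.8   35.4   62.7] phi -87.5 rad 39.9 F [ -3.6  -2.9 -10.4]
Ftan -10.2 Frad -3.4
-74.0 [ 0.8  1.5 -9.6]
-60.0 [  0.9   5.4 -18.6]
-46.0 [  0.9  11.4 -26.3]
-32.0 [  0.9  19.  -32.4]
-18.0 [  0.9  27.9 -36.4]
-4.0 [  1.   37.4 -38.2]
10.0 [  1.   47.2 -37.6]
24.0 [  1.1  56.5 -34.6]
rot [ 0.   0.  -0.2]
15.156262104438023
```

View pics/w15.png

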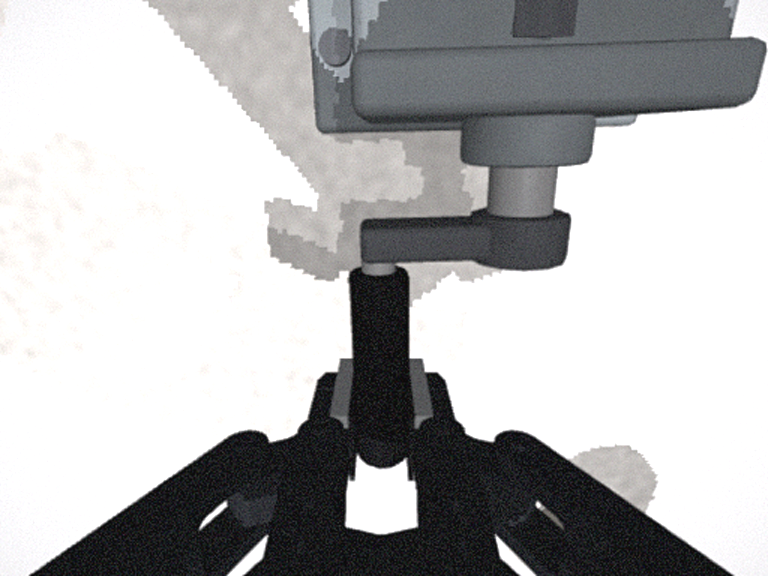

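The handle is now on the other side, past the bottom, and still held. Continuing to near the top.

Emit:
{"fn": "drive_tool", "kwargs": {
  "motion": [0,1.5,-9.5,0,0,0,10,0,5.5,-18.5,0,0,0,10,0,11.5,-26.5,0,0,0,10,0,19,-32.5,0,0,0,10,0,25,-35.5,0,0,0,10,0,31,-37.5,0,0,0,10]
}}

```text
t: 21.05
tcp_pos: [0.5852, -0.1517, 0.0996]
tool_rot: [0.66, 0.751, -0.002, -0.003]
force: [-2.1, -6.6, -17.3]
finger_gap: 0.179
```

```bash
python3 cr.py 61 -4.5 5;python3 - <<'E'
from h import *
c=manip.snapshot("scene");crop(c,190,120,150,120,5,"pics/s16.png")
E
```

```text
t 21.05 vise pos [-200.3    7.6   99.6] phi -17.4 rad 40.5 F [ -6.3   3.  -17.3]
Ftan -8.0 Frad -15.6
-12.0 [ 0.3  3.5 -0.4]
-7.0 [ 0.3  7.  -1.1]
-2.0 [ 0.3 10.4 -1.4]
3.0 [ 0.3 13.9 -1.4]
8.0 [ 0.3 17.4 -1.1]
13.0 [ 0.3 20.8 -0.5]
18.0 [ 0.3 24.2  0.3]
23.0 [ 0.3 27.5  1.5]
rot [-0.4 -0.1 -0.1]
```

View pics/s16.png

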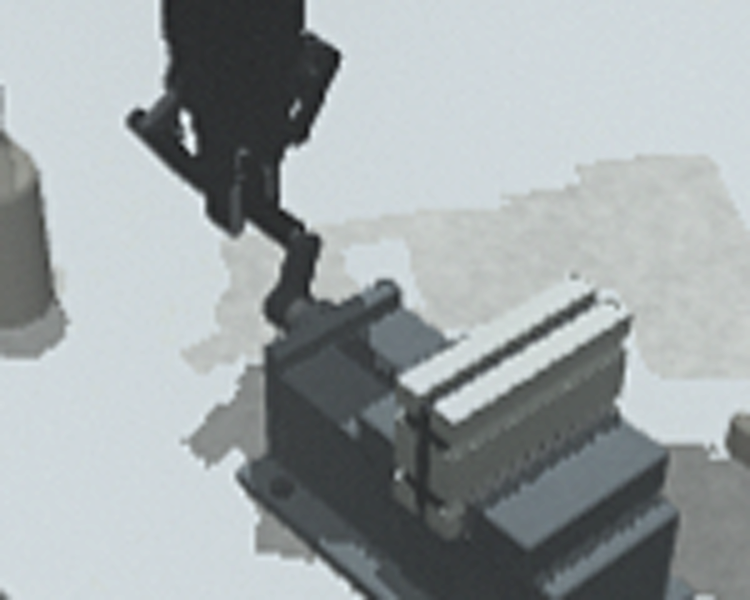

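Emit:
{"fn": "drive_tool", "kwargs": {
  "motion": [0,3.5,0.5,0,0,0,10,0,7,0,0,0,0,10,0,10,0,0,0,0,10,0,12,0,0,0,0,10,0,12,0,0,0,0,10]
}}

```text
t: 21.72
tcp_pos: [0.5942, -0.1504, 0.1009]
tool_rot: [0.659, 0.752, -0.005, -0.005]
force: [-5.3, -5.7, 0.7]
finger_gap: 0.18
```

```bash
python3 cr.py 61 -4.5 5
```

```text
t 21.725 vise pos [-200.2   -1.5  100.9] phi -4.3 rad 40.0 F [-5.   6.   0.7]
Ftan -5.9 Frad 1.2
1.0 [ 0.2  3.5 -0.2]
6.0 [ 0.2  7.  -0. ]
11.0 [ 0.2 10.4  0.4]
16.0 [ 0.2 13.8  1.2]
21.0 [ 0.2 17.2  2.2]
26.0 [ 0.2 20.4  3.5]
31.0 [ 0.2 23.5  5.1]
36.0 [ 0.2 26.4  7. ]
rot [-0.8 -0.1 -0.1]
```

Emit:
{"fn": "drive_tool", "kwargs": {
  "motion": [0,3,0,0.3,0,0,10,0,6,0,0.8,0,0,10,0,9,0.3,0.8,0,0,10,0,11,0.5,0.8,0,0,10,0,11,0.5,0.8,0,0,10]
}}

```text
t: 22.35
tcp_pos: [0.5986, -0.1497, 0.101]
tool_rot: [0.658, 0.752, -0.015, -0.015]
force: [-10.3, -8.0, 2.2]
finger_gap: 0.179
```

```bash
python3 cr.py 61 -4.5 5
```

```text
t 22.35 vise pos [-200.   -6.  101.] phi 2.2 rad 40.0 F [-6.6 11.3  2.2]
Ftan -11.4 Frad 1.8
7.0 [0.  3.5 0.1]
12.0 [0.  6.9 0.6]
17.0 [-0.  10.4  1.3]
22.0 [-0.  13.7  2.3]
27.0 [-0.  16.9  3.7]
32.0 [-0.  20.   5.3]
37.0 [-0.  23.   7.1]
42.0 [-0.  25.8  9.2]
rot [-2.4 -0.2  0.1]
```

Emit:
{"fn": "drive_tool", "kwargs": {
  "motion": [0,7,0,-0.8,0,0,10,0,10,0.2,-1.6,0,0,10,0,13,0.5,-2.4,0,0,10,0,15,0.5,-2.4,0,0,10,0,15,0.5,-2.4,0,0,10,0,15,0.5,-2.4,0,0,10]
}}

```text
t: 23.1
tcp_pos: [0.6018, -0.1492, 0.1006]
tool_rot: [0.657, 0.754, -0.008, -0.011]
force: [-21.0, -12.6, 7.7]
finger_gap: 0.179
```

```bash
python3 cr.py 61 -4.5 5
```

```text
t 23.1 vise pos [-199.9   -9.2  100.6] phi 6.8 rad 39.8 F [-9.7 22.5  7.7]
Ftan -23.2 Frad 5.0
12.0 [-0.1  3.5  0.3]
17.0 [-0.1  6.9  1.1]
22.0 [-0.2 10.2  2.2]
27.0 [-0.2 13.4  3.5]
32.0 [-0.2 16.5  5.1]
37.0 [-0.2 19.4  7. ]
42.0 [-0.3 22.2  9.2]
47.0 [-0.3 24.8 11.5]
rot [-1.5 -0.3  0.3]
```

The tangential force is up to 23 N and the crank is stiffening. One more push.

Emit:
{"fn": "drive_tool", "kwargs": {
  "motion": [0,13,0.5,-0.5,0,0,10,0,17,0.7,-1,0,0,10,0,19,1,-1.5,0,0,10,0,19,1,-1.5,0,0,10,0,19,1,-1.5,0,0,10]
}}

```text
t: 23.72
tcp_pos: [0.6044, -0.1486, 0.1]
tool_rot: [0.655, 0.755, -0.01, -0.016]
force: [-30.6, -15.2, 15.8]
finger_gap: 0.179
```

```bash
python3 cr.py 61 -4.5 5
```

```text
t 23.725 vise pos [-199.7  -11.9  100. ] phi 10.7 rad 39.7 F [-11.   32.3  15.8]
Ftan -34.7 Frad 9.5
16.0 [-0.3  3.5  0.4]
21.0 [-0.4  6.8  1.3]
26.0 [-0.4 10.1  2.6]
31.0 [-0.5 13.2  4.1]
36.0 [-0.5 16.2  5.9]
41.0 [-0.6 19.   8. ]
46.0 [-0.6 21.6 10.3]
51.0 [-0.7 24.1 12.8]
rot [-2.  -0.6  0.5]
```

That is 35 N at the handle, well clamped. Relaxing, opening and rising.

Emit:
{"fn": "drive_tool", "kwargs": {
  "motion": [0,0,0,0,0,0,10,0,0,0,0,0,0,24,0,0,0,0,0,0,45,0,0,0,0,0,0,50,0,0,0,0,0,0,50,0,0,-25,0,0,0,50,0,0,-70,0,0,0,50,0,0,-120,0,0,0,50]
}}

```text
t: 24.72
tcp_pos: [0.6086, -0.1486, 0.2205]
tool_rot: [0.655, 0.755, -0.01, -0.016]
force: [1.4, 0.1, -0.3]
finger_gap: 0.588
```

```bash
python3 - <<'E'
from h import *
import pickle
s=manip.sense();print(s["t"],s["tcp_pos"],s["force"])
w=manip.snapshot("wrist");c=manip.snapshot("scene");t=manip.snapshot("top");pickle.dump((w,c,t),open("w17.pkl","wb"))
crop(w,0,0,512,384,1.5,"pics/w17.png");crop(c,190,120,150,120,5,"pics/s17.png");crop(c,0,0,512,384,1.5,"pics/s17f.png");crop(t,0,80,512,220,1.5,"pics/t17.png")
E
```

```text
24.725 [ 0.60864433 -0.1485985   0.22045738] [ 1.42390981  0.09579341 -0.30813906]
```

View pics/w17.png

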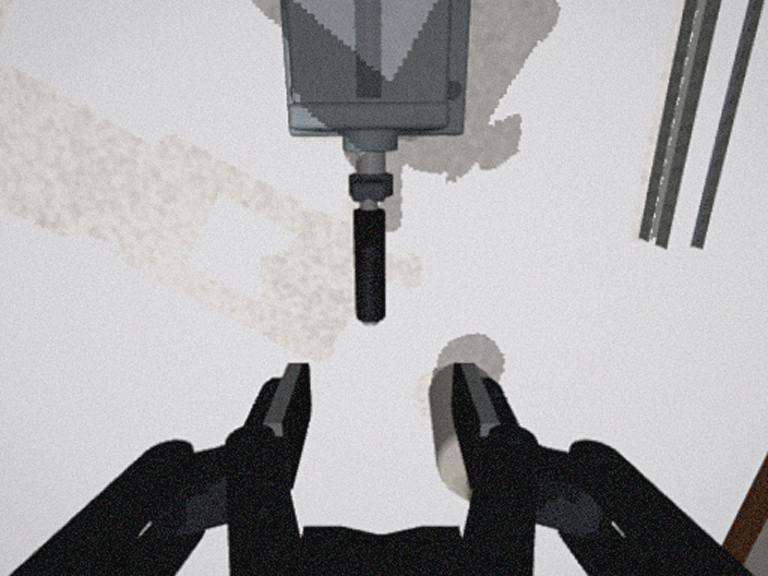

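View pics/s17.png

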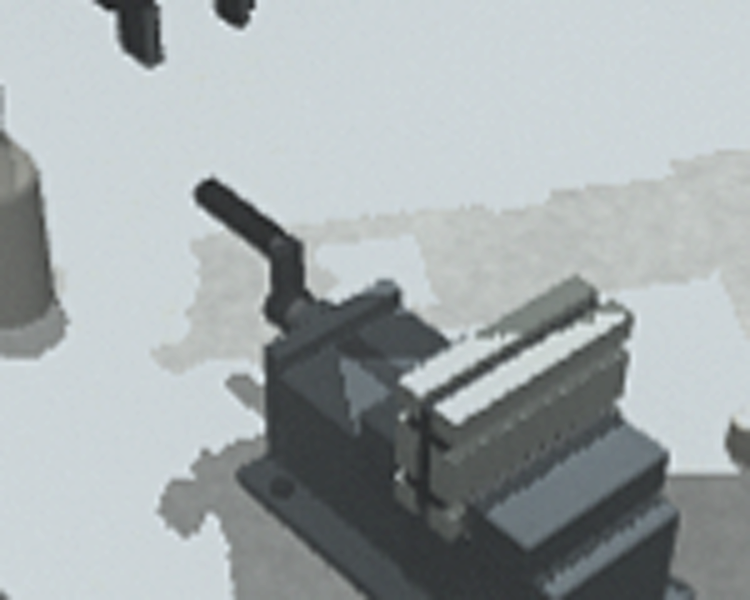

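View pics/s17f.png

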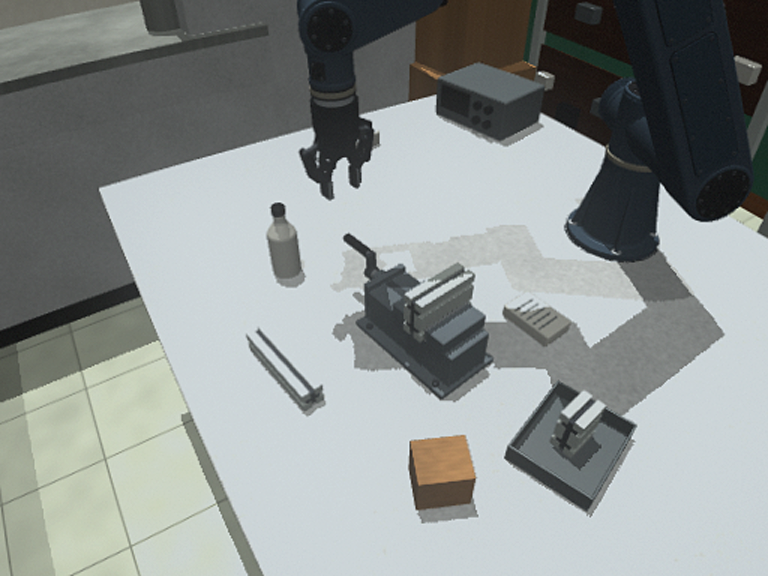

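View pics/t17.png

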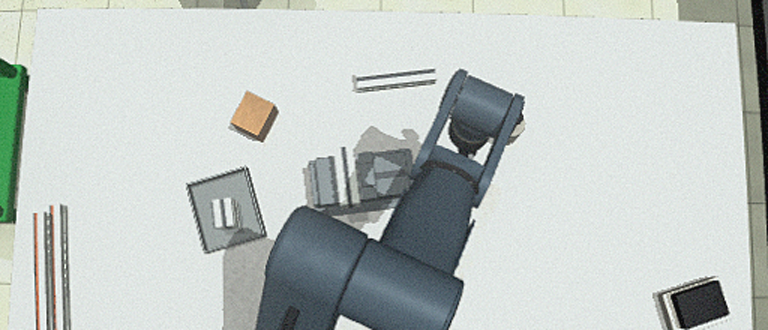

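```bash
python3 - <<'E'
from h import *
import pickle
w,c,t=pickle.load(open("w17.pkl","rb"))
v=np.load("vise.npy");C,sn=np.cos(v[2]),np.sin(v[2]);Rm=np.array([[C,-sn],[sn,C]]);g=lambda p:((p[:2]-v[:2])@Rm*1000).round(1)
f=lambda x,y:((x+.5)/1.5-.5,(y+.5)/1.5-.5)
s1=lambda x,y:(190+(x+.5)/5-.5,120+(y+.5)/5-.5)
for q,z in [((369.5,320),.118),((369.5,212),.118),((371,142),.078),((370.5,165),.078),((294,130),.097),((449,128),.097)]: print(q,g(onz(w,*f(*q),z)))
a=tri([(w,*f(369.5,320)),(c,*s1(203,190))]);print(a,g(a))
for q in [(400,382),(440,420),(580,280),(632,318)]: print("S",g(onz(c,*s1(*q),.165)))
crop(t,190,160,130,80,6,"pics/t18.png")
crop(c,245,165,80,70,9,"pics/s18.png")
E
```

```text
(369.5, 320) [-218.8   -5.9]
(369.5, 212) [-155.    -5.8]
(371, 142) [-118.9   -4.2]
(370.5, 165) [-132.3   -3.9]
(294, 130) [-112.9   38.2]
(449, 128) [-111.   -48.7]
[ 0.60142984 -0.16887698  0.11750462] [-219.4   -6.3]
S [ 11.8 -59.7]
S [ 42.8 -62.3]
S [12.5 58.9]
S [49.3 57.9]
```

View pics/s18.png

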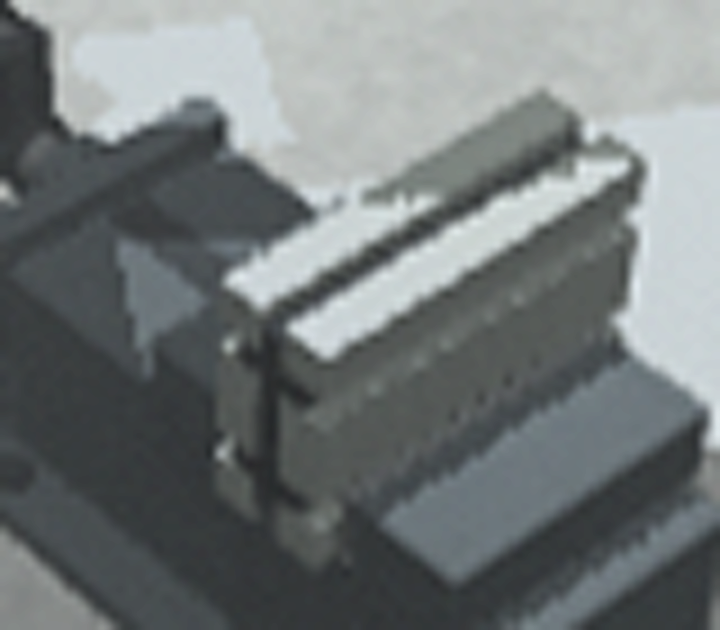

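View pics/t18.png

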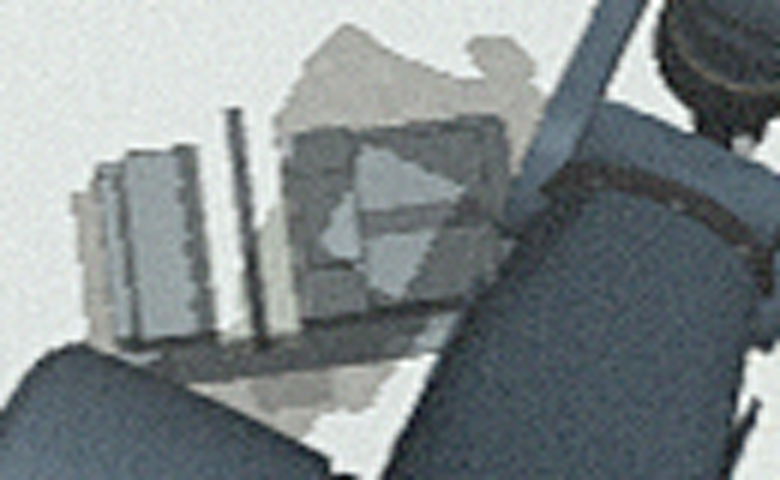

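The blank is clamped and upright, the bin holds the offcut, and the bystanders are where they were. The camera puts the handle only about 3° past the top, but the TCP showed about 10°. I'll grip it again and re-check that it's stiff.

```bash
python3 cr.py 61 -4.5 5 | tail -1; python3 - <<'E'
from h import *
v=np.load("vise.npy");C,sn=np.cos(v[2]),np.sin(v[2]);Rm=np.array([[C,-sn],[sn,C]])
print(shift([*(v[:2]+Rm@[-.2,-.008]),.098]))
E
```

```text
rot [-1.6 -0.4  0.6]
[  0.9  -6.8 125.8]
```

Emit:
{"fn": "drive_tool", "kwargs": {
  "motion": [0,-5,40,-0.8,-0.2,0.3,50,1,-7,85,-1.6,-0.4,0.6,50,1,-7,112,-1.6,-0.4,0.6,50,1,-7,124,-1.6,-0.4,0.6,50,1,-7,124,-1.6,-0.4,0.6,10,1,-7,124,-1.6,-0.4,0.6,10,1,-7,124,-1.6,-0.4,0.6,10,1,-7,124,-1.6,-0.4,0.6,10]
}}

```text
t: 25.88
tcp_pos: [0.5989, -0.1496, 0.1004]
tool_rot: [0.659, 0.752, -0.002, -0.001]
force: [-5.3, -0.9, 0.5]
finger_gap: 0.182
```

```bash
python3 cr.py 61 -4.5 5; python3 -c "
from h import *
crop(manip.snapshot('wrist'),0,0,512,384,1.5,'pics/w19.png')"
```

```text
t 25.875 vise pos [-200.    -6.3  100.4] phi 2.6 rad 39.5 F [-0.2  5.4  0.5]
Ftan -5.4 Frad 0.2
8.0 [-0.   3.5 -0.2]
13.0 [-0.   6.9  0.4]
18.0 [-0.  10.3  1.2]
23.0 [-0.  13.6  2.4]
28.0 [-0.  16.8  3.9]
33.0 [-0.  19.8  5.6]
38.0 [-0.  22.6  7.6]
43.0 [-0.  25.3  9.9]
rot [-0.2  0.1  0. ]
```

View pics/w19.png

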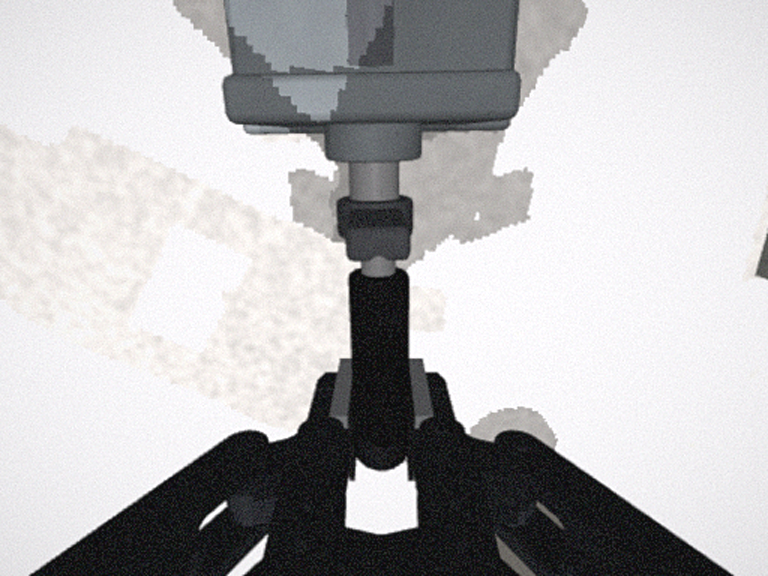

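The unloaded grip sits at y −6.3, so the crank is about 3° past the top. Pushing again to see where it holds.

Emit:
{"fn": "drive_tool", "kwargs": {
  "motion": [0,6,0,0,0,0,10,0,12,0.3,0,0,0,10,0,17,0.5,0,0,0,10,0,20,0.5,0,0,0,10,0,20,0.5,0,0,0,10,0,20,0.5,0,0,0,10]
}}

```text
t: 26.68
tcp_pos: [0.6041, -0.1486, 0.0995]
tool_rot: [0.657, 0.754, -0.013, -0.013]
force: [-30.6, -11.1, 13.4]
finger_gap: 0.18
```

```bash
python3 cr.py 61 -4.5 5; python3 -c "
from h import *
crop(manip.snapshot('wrist'),0,0,512,384,1.5,'pics/w20.png')"
```

```text
t 26.675 vise pos [-199.7  -11.6   99.5] phi 10.4 rad 39.2 F [-6.9 31.8 13.4]
Ftan -33.7 Frad 7.4
15.0 [-0.3  3.5 -0.2]
20.0 [-0.4  6.9  0.8]
25.0 [-0.4 10.2  2. ]
30.0 [-0.4 13.3  3.6]
35.0 [-0.4 16.3  5.3]
40.0 [-0.4 19.1  7.4]
45.0 [-0.5 21.8  9.7]
50.0 [-0.5 24.2 12.2]
rot [-2.1 -0.2  0.3]
```

View pics/w20.png

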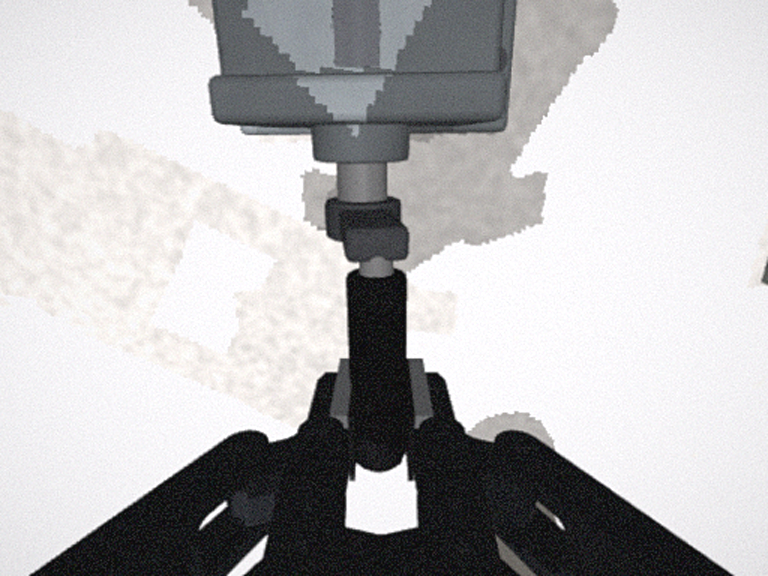

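Under 34 N the crank really is at about 10°: the picture shows the arm's tip at 377 against the hub at 363. I'll ease off gently while still holding it, to see what angle it keeps.

Emit:
{"fn": "drive_tool", "kwargs": {
  "motion": [0,8,0,0,0,0,10,0,2,0,0,0,0,10,0,-1,0,-0.5,0,0,10,0,-1,0,-1,0,0,10]
}}

```text
t: 27.22
tcp_pos: [0.6, -0.1494, 0.1003]
tool_rot: [0.657, 0.754, -0.008, -0.009]
force: [-8.4, -3.3, 2.1]
finger_gap: 0.179
```

```bash
python3 cr.py 61 -4.5 5
```

```text
t 27.225 vise pos [-199.9   -7.4  100.3] phi 4.2 rad 39.4 F [-2.2  8.7  2.1]
Ftan -8.8 Frad 1.4
9.0 [-0.1  3.5 -0.3]
14.0 [-0.2  6.9  0.3]
19.0 [-0.2 10.3  1.3]
24.0 [-0.2 13.6  2.5]
29.0 [-0.2 16.7  4. ]
34.0 [-0.3 19.7  5.7]
39.0 [-0.3 22.6  7.7]
44.0 [-0.3 25.3 10. ]
rot [-1.4 -0.2  0.4]
```

Emit:
{"fn": "drive_tool", "kwargs": {
  "motion": [0,8,0,-0.5,0,0,10,0,14,0.3,-1,0,0,10,0,18,0.5,-1.4,0,0,10,0,18,0.5,-1.4,0,0,10,0,18,0.5,-1.4,0,0,10,0,18,0.5,-1.4,0,0,10,0,18,0.5,-1.4,0,0,10,0,18,0.5,-1.4,0,0,10]
}}

```text
t: 28.22
tcp_pos: [0.6042, -0.1486, 0.0995]
tool_rot: [0.655, 0.756, -0.009, -0.012]
force: [-28.0, -10.8, 14.0]
finger_gap: 0.177
```

```bash
python3 cr.py 61 -4.5 5|grep -v "\["; python3 cr.py 61 -4.5 5|head -2
```

```text
Ftan -31.2 Frad 8.5
t 28.225 vise pos [-199.6  -11.6   99.5] phi 10.5 rad 39.2 F [-7.  29.1 14. ]
Ftan -31.2 Frad 8.5
```

Emit:
{"fn": "drive_tool", "kwargs": {
  "motion": [0,14,0,0,0,0,10,0,10,0,0,0,0,10,0,6,0,0,0,0,10,0,3,0,0,0,0,10,0,0,0,0,0,0,10,0,-3,0,-0.5,0,0,10,0,-5,0,-1,0,0,10,0,-5,0,-1,0,0,10]
}}

```text
t: 29.22
tcp_pos: [0.599, -0.1495, 0.1003]
tool_rot: [0.655, 0.756, -0.003, -0.007]
force: [-4.6, -2.1, 1.8]
finger_gap: 0.18
```

```bash
python3 cr.py 61 -4.5 5|head -2; python3 cr.py 61 -4.5 5|tail -1;  python3 -c "
from h import *
crop(manip.snapshot('wrist'),0,0,512,384,1.5,'pics/w21.png')"
```

```text
t 29.225 vise pos [-199.9   -6.4  100.3] phi 2.8 rad 39.4 F [-1.5  4.8  1.8]
Ftan -4.9 Frad 1.5
rot [-0.7 -0.4  0.6]
```

View pics/w21.png

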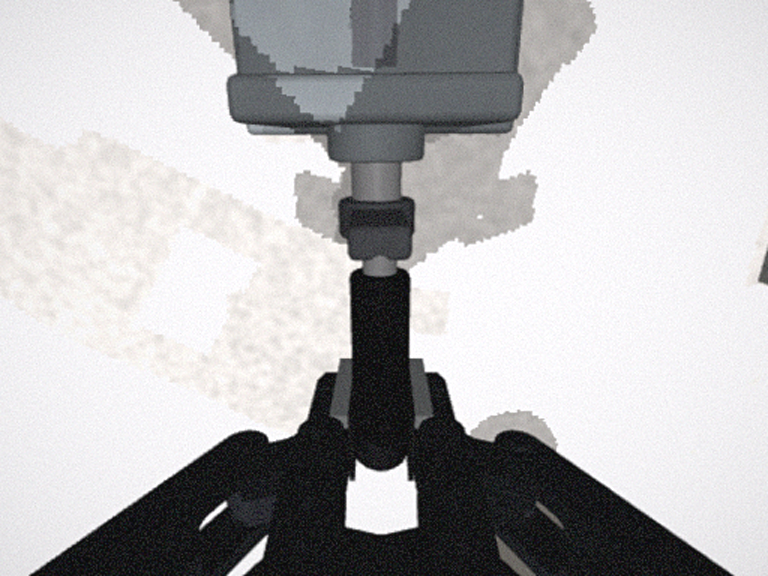

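It springs back elastically to about 3° as the load comes off and rests there on screw friction; contact was at about 0°. So the clamp holds a preload and more pushing won't change the resting angle. Letting go gently.

Emit:
{"fn": "drive_tool", "kwargs": {
  "motion": [0,0,0,0,0,0,18,0,0,0,0,0,0,24,0,0,0,0,0,0,40,0,0,0,0,0,0,50,0,0,-15,0,0,0,50,0,0,-55,0,0,0,50,0,0,-110,0,0,0,50,0,0,-150,0,0,0,50],
  "force": 20
}}

```text
t: 30.28
tcp_pos: [0.602, -0.1505, 0.254]
tool_rot: [0.655, 0.756, -0.002, -0.005]
force: [1.0, -0.4, -0.1]
finger_gap: 0.589
```

```bash
python3 - <<'E'
from h import *
import pickle
s=manip.sense();print(s["t"],s["tcp_pos"],s["force"])
w=manip.snapshot("wrist");c=manip.snapshot("scene");pickle.dump((w,c),open("w22.pkl","wb"))
crop(w,0,0,512,384,1.5,"pics/w22.png");crop(c,190,120,150,120,5,"pics/s22.png")
E
```

```text
30.275 [ 0.60197312 -0.15049345  0.25404827] [ 0.96688862 -0.42443681 -0.14894002]
```

View pics/w22.png

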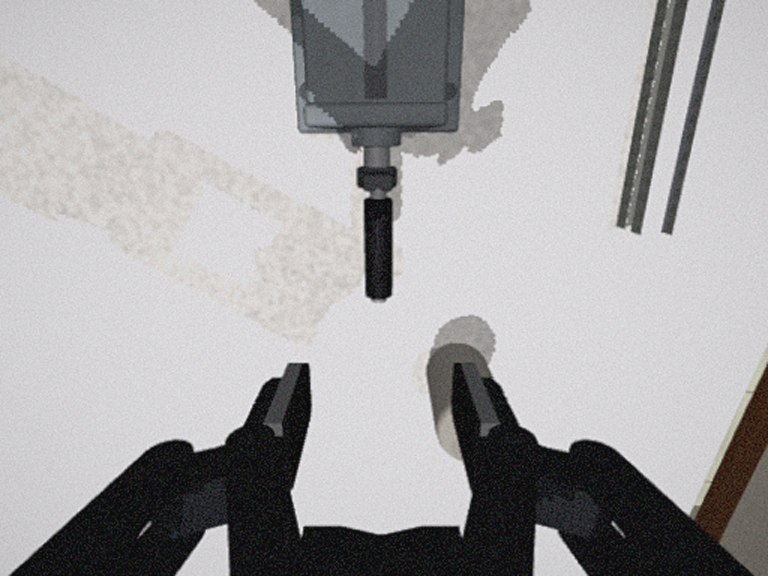

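View pics/s22.png

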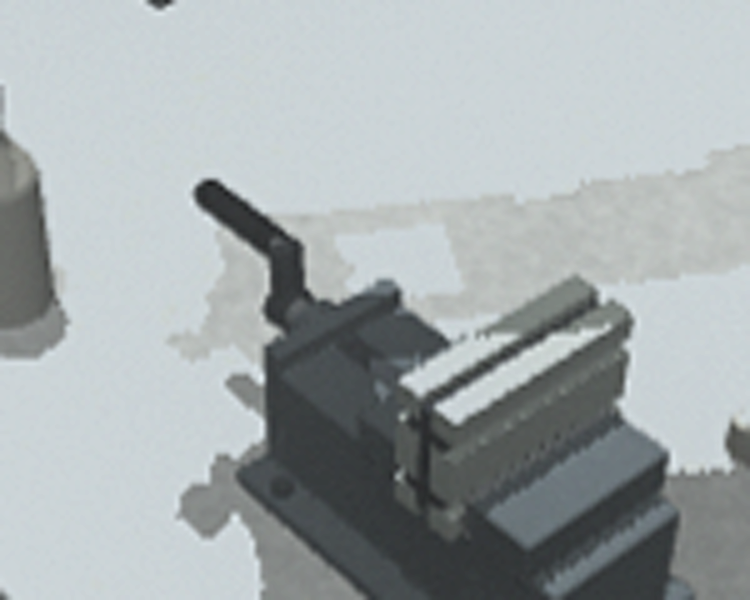

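Emit:
{"fn": "drive_tool", "kwargs": {
  "motion": [20,0,-20,0,0,0,50,55,0,-50,0,0,0,50,90,0,-60,0,0,0,50,110,0,-60,0,0,0,50,110,0,-60,0,0,0,50]
}}

```text
t: 31.0
tcp_pos: [0.5881, -0.0408, 0.3169]
tool_rot: [0.654, 0.757, -0.001, -0.001]
force: [0.1, 0.4, 0.5]
finger_gap: 0.581
```

```bash
python3 - <<'E'
from h import *
s=manip.sense();print(s["t"],s["tcp_pos"],s["force"],s["qd"].round(3))
w=manip.snapshot("wrist")
crop(w,100,0,260,200,3,"pics/w23.png")
v=np.load("vise.npy");C,sn=np.cos(v[2]),np.sin(v[2]);Rm=np.array([[C,-sn],[sn,C]])
E
```

```text
31.0 [ 0.58807168 -0.04076285  0.31690781] [0.12025452 0.42339364 0.51709158] [-0.039  0.02  -0.015 -0.018 -0.01  -0.01 ]
```

View pics/w23.png

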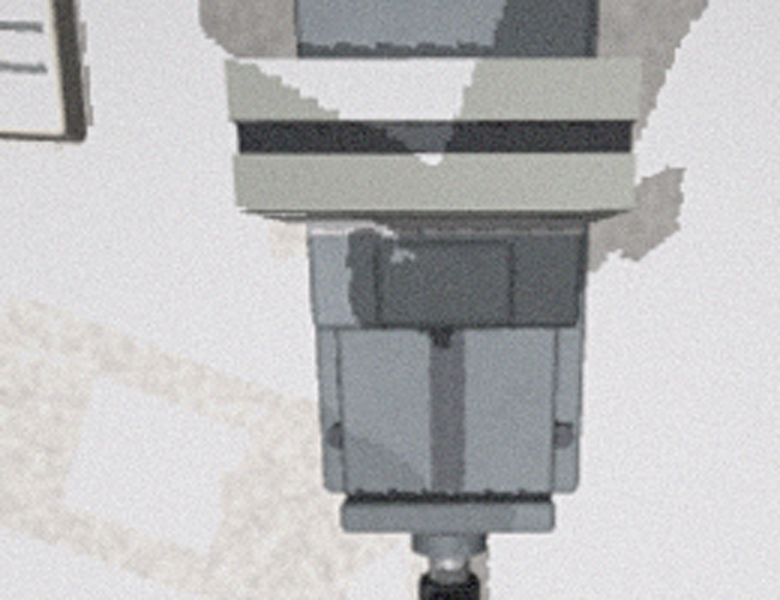

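The blank sits square against the moving jaw, with both ends overhanging about equally. The arm is at rest, clear of everything. Handing in.

```bash
python3 -c "
from station import manip
print(manip.sign_off(), manip.sense()['t'])"
```

```text
the job is handed in; nothing more can be done
the job is handed in; nothing more can be done
```

I put the short piece in the bin, stood the longer piece centred on the vise bed, and closed the crank clockwise until it was clamped. I then let go and handed in at about 31 s; no verdict was reported.

**What went well:**
- **Crank:** I turned it about 330° clockwise to contact, then pushed up to about 35 N at the handle. Turning freely took about 6 N.
- **Last pictures:** the short piece stands in the bin. The long piece is upright and square between both jaws, and the other things on the bench look unmoved. The gripper touches nothing.

**What did not fully agree:**
- **Spring-back:** under full load the crank sat about 10° past the top, but it springs back to about 3° whenever I let go. A second push gave the same result, so the grip that remains is less than the peak push. I estimate about 100 N at the jaws.
- **Vise position:** while turning, the crank axis came out 4 to 5 mm to one side of my first camera fit, so I corrected the path as I went.
- **Centring:** my estimates of how well the long piece is centred along the jaws differ by up to about 3 mm.

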